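# Seat a pump cover evenly with four lever nuts

## Robot

A 6-joint arm with a two-finger parallel gripper is mounted at the origin on a cart in front of the work surface, level with it; the furniture and walls round the work are solid. World frame = base frame: x ahead of the robot, y to its left, z up, the work surface at z = 0. Lengths are in m, angles in rad, forces in N, time in s.
With the tool pointing down it reaches from about 0.3 to 0.775 m from the base axis. Payload 14.6 kg.
Tool frame: the origin (TCP) lies at the very end of the fingers, on their centre line; the grasp point (between the pads) lies ctrl.grasp_offset behind it (ctrl.grasp_offset is the distance from the TCP to the grasp point, in m); z points along the fingers, y is the direction in which the jaws open and shut (so a half turn about z gives the same grasp; the last joint's range is limited). The gripper opens to 94 mm and grips with 3 to 60 N. Pads are 16 mm wide; open, the fingers measure 119 mm over their backs; the gripper's body (75 mm by 177 mm) begins 78 mm behind the grasp point.
Start: joints at [-1.315, 0.3, 1.521, -0, 1.321, -0.067], TCP at [0.174, -0.522, 0.205] pointing down, gripper open.
Joint ranges: [-3.03, 3.03], [-0.79, 2.21], [0.23, 2.52], [-1.04, 4.18], [0, 3.07], [-2.55, 2.55]. Speed limits (rad/s): [2.22, 2.22, 2.57, 3.14, 3.14, 3.14].

## Interface

Orientations are given as [roll, pitch, yaw] about the fixed x, y, z axes, in that order (R = Rz(yaw) Ry(pitch) Rx(roll)).
In Python, from station import ctrl gives the robot as it stands. The module is installed in compiled form; this text tells all that it offers.
- The arm moves only by the tool carry_out, never from a script. Its argument "deltas" is a list of rows, each an object of numbers: "x", "y", "z": the shift along the tool's x, y, z in units of 0.02 m (1.0 is 0.02 m); "wx", "wy", "wz": the turn, a rotation vector about the tool's x, y, z in units of 0.08 rad (1.0 is 0.08 rad); "jaw": the opening in per cent of the stroke, from 0 (shut) to 100 (fully open). A call has 1 to 12 rows; each row shifts and turns the commanded pose from where the row before left it, along the tool's axes as they then stand; what a row does not reach is not made up. A row lasts 1/12 s, in which the tool goes at most 41.7 mm and 7.16 degrees, less where a joint would pass 70% of its speed; a pose out of reach is approached as far as the arm can. A call with a number of a shift or a turn outside -1 to 1 is refused whole. A call with a gripper value outside its range is refused whole. The fingers move at their own pace and stop on an object; "squeeze" is the grip in N (left out, the last holds). Time passes only in rows, so rows that do not move let the fingers close. It gives the time, the measured TCP pose, the force and the opening at its end, in the units of the state.
- ctrl.get_obs(): the state, without advancing time (a new reading comes with each control period).
- ctrl.camera(name): name is "scene" or "side" or "wrist"; returns the picture (384x512x3 uint8, blue, green, red); there is no depth.
- ctrl.camera_params(name): a dict with "mtx" (3x3 intrinsics, pixels), "origin" and "attitude" of the camera in the world. Camera axes: x right, y down, z forward; pixel columns grow to the right and rows downward; lengths in m; the calibration is good to about 2 mm. The wrist camera is an equidistant fisheye: a pixel r from the principal point sees the ray r / f radians off the axis. A picture is of the moment at which its call begins: read the wrist's pose just before it. camera_params takes no time and is no camera call; for the wrist camera it gives the pose at the moment of the call.
- ctrl.hand_in(): hands the job in, once; it reports no verdict.
Trained networks look in the newest picture that a camera, given by its name, has taken for a name from the list of things; names that differ only in an ending like _2 or _b are one class to them, and where a whole thing is asked for, a point or a joint stands for the part that bears it (a point fixed in the world has none). Each returns a list of dicts, best first, with "conf" (0 to 1); they miss things now and then, are a little off and sometimes report something else, mostly with a low value. They report only what shows in the picture. A call takes as long as a camera call.
- ctrl.boxes_of(camera, label): "rect" ([left, top, right, bottom] in pixels, round what is visible of it).
- ctrl.mark_of(camera, label): "position" ([row, column] in pixels: a listed point, or the origin of a listed thing).
The state is a dict: "time_s": time; "qpos": joint angles; "joint_vel": joint speeds; "tau": joint torques, N m; "ee_pos": TCP position; "eef_rot": TCP orientation; "force": force on the tool from outside, world axes, zero at the start; "moment": the same for the moment, N m; "grip_width": finger opening in m.
Only numpy, scipy, OpenCV 4.12 (cv2) and the standard library are available. Lean on these libraries where they do the work, as an engineer would, in place of code of your own. Each camera call takes 0.05 s, during which the arm holds its last target.

## Task

Tighten the four lever nuts of the pump cover clockwise by their upright posts so that the cover comes down evenly on its gasket: working crosswise from each nut to the one opposite, first turn each by about 0.45 radian (25 degrees), then in a second crosswise round turn each on until you feel it bottom and it is snug (10 to 14 N pushed at the post). Never let the cover cock, crush the gasket by overtightening, or push a nut with more than 25 N, and leave the glassware and bottles round the pump where they are.

Things in the scene. Friction and masses are not known exactly. Their poses are not given: they have to be found in the camera images.
- pump: Fixed square aluminium pump body, 126 x 126 x 48 mm with the black gasket on it, bolted to the table. Origin: centre of its underside; z up, x and y along its sides (side ports on the +y and -y faces). Its yaw differs by up to 0.6 rad.
- cover: Square steel flange cover, 126 x 126 x 12 mm, origin at the centre of its underside, axes as the pump's; at the start about 3 mm above the gasket. Each nut draws its corner down 3.3 mm per rad. It binds if it leans over 0.0133 rad along a side (z axis against the pump's x or y): two neighbouring nuts both 0.36 rad ahead of the others, or one nut 0.72 rad ahead of the other three.
- cover_top (a point): Centre of the cover's flat top (12 mm above its underside), inside its round boss, which stands 16 mm higher.
- axis1 (a point): Turning axis of lever nut 1 (fixed; +x +y corner of the pump, 45 mm from its centre along each side), 88 mm above the table, as high as the post's middle. Hub 30 mm wide, stud end 82 mm above the table. Nuts 1 2 3 4 follow counterclockwise from above: 1 opposite 3, 2 opposite 4. Turning the nut clockwise from above tightens it.
- post1 (a point): Middle of the upright round black post (12 mm thick, free from 74 to 99 mm above the table) at the end of nut 1's lever, 38 mm from its axis; the lever arm lies below it. At the start the lever points -0.4 to 1.4 rad counterclockwise of the pump's outward diagonal. Pushed clockwise it draws the cover down for 0.8 to 0.9 rad (3 N at the post), then beds in for 0 to 0.9 rad more (4 N), then bottoms.
- gasket1 (a joint): Squeeze (m) of the 3 mm gasket under nut 1: 0 until the nut bottoms, then 0.6 mm per 0.1 rad of further turn. At what angle it bottoms differs from nut to nut and is only felt: turning on takes 7 N at the post, plus 5.3 N per 0.1 rad; it stays where left. Snug, 10 to 14 N square on the post, is 0.3 to 0.75 mm; under 0.15 mm is loose, over 1.08 mm crushed.
- axis2 (a point): Turning axis of lever nut 2 (fixed; -x +y corner of the pump, 45 mm from its centre along each side), 88 mm above the table, as high as the post's middle. Hub 30 mm wide, stud end 82 mm above the table. Nuts 1 2 3 4 follow counterclockwise from above: 1 opposite 3, 2 opposite 4. Turning the nut clockwise from above tightens it.
- post2 (a point): Middle of the upright round black post (12 mm thick, free from 74 to 99 mm above the table) at the end of nut 2's lever, 38 mm from its axis; the lever arm lies below it. At the start the lever points -0.4 to 1.4 rad counterclockwise of the pump's outward diagonal. Pushed clockwise it draws the cover down for 0.8 to 0.9 rad (3 N at the post), then beds in for 0 to 0.9 rad more (4 N), then bottoms.
- gasket2 (a joint): Squeeze (m) of the 3 mm gasket under nut 2: 0 until the nut bottoms, then 0.6 mm per 0.1 rad of further turn. At what angle it bottoms differs from nut to nut and is only felt: turning on takes 7 N at the post, plus 5.3 N per 0.1 rad; it stays where left. Snug, 10 to 14 N square on the post, is 0.3 to 0.75 mm; under 0.15 mm is loose, over 1.08 mm crushed.
- axis3 (a point): Turning axis of lever nut 3 (fixed; -x -y corner of the pump, 45 mm from its centre along each side), 88 mm above the table, as high as the post's middle. Hub 30 mm wide, stud end 82 mm above the table. Nuts 1 2 3 4 follow counterclockwise from above: 1 opposite 3, 2 opposite 4. Turning the nut clockwise from above tightens it.
- post3 (a point): Middle of the upright round black post (12 mm thick, free from 74 to 99 mm above the table) at the end of nut 3's lever, 38 mm from its axis; the lever arm lies below it. At the start the lever points -0.4 to 1.4 rad counterclockwise of the pump's outward diagonal. Pushed clockwise it draws the cover down for 0.8 to 0.9 rad (3 N at the post), then beds in for 0 to 0.9 rad more (4 N), then bottoms.
- gasket3 (a joint): Squeeze (m) of the 3 mm gasket under nut 3: 0 until the nut bottoms, then 0.6 mm per 0.1 rad of further turn. At what angle it bottoms differs from nut to nut and is only felt: turning on takes 7 N at the post, plus 5.3 N per 0.1 rad; it stays where left. Snug, 10 to 14 N square on the post, is 0.3 to 0.75 mm; under 0.15 mm is loose, over 1.08 mm crushed.
- axis4 (a point): Turning axis of lever nut 4 (fixed; +x -y corner of the pump, 45 mm from its centre along each side), 88 mm above the table, as high as the post's middle. Hub 30 mm wide, stud end 82 mm above the table. Nuts 1 2 3 4 follow counterclockwise from above: 1 opposite 3, 2 opposite 4. Turning the nut clockwise from above tightens it.
- post4 (a point): Middle of the upright round black post (12 mm thick, free from 74 to 99 mm above the table) at the end of nut 4's lever, 38 mm from its axis; the lever arm lies below it. At the start the lever points -0.4 to 1.4 rad counterclockwise of the pump's outward diagonal. Pushed clockwise it draws the cover down for 0.8 to 0.9 rad (3 N at the post), then beds in for 0 to 0.9 rad more (4 N), then bottoms.
- gasket4 (a joint): Squeeze (m) of the 3 mm gasket under nut 4: 0 until the nut bottoms, then 0.6 mm per 0.1 rad of further turn. At what angle it bottoms differs from nut to nut and is only felt: turning on takes 7 N at the post, plus 5.3 N per 0.1 rad; it stays where left. Snug, 10 to 14 N square on the post, is 0.3 to 0.75 mm; under 0.15 mm is loose, over 1.08 mm crushed.
- beaker: Clear beaker, 57 mm wide, 70 mm tall, bystander; origin at the centre of its underside.
- oil: Small white bottle with a red cap, 40 mm wide, 80 mm tall, bystander; origin at the centre of its underside.
- vial: Small pale vial with a white cap, 27 mm wide, 60 mm tall, bystander; origin at the centre of its underside.

How it is judged:
By the outcome, as a careful person would: the job done as asked, in the order asked, and still so for the second after the job is handed in, with the robot touching nothing.
It also fails if it takes over 72 s, if anything falls off the work surface, if the arm or the gripper's body presses on something with over 40 N, if the wrist force passes 120 N, or if a joint passes its speed limit or range.

## Working session

There is one attempt and no reset: what is moved stays moved. The work goes in short steps, Python scripts to look and compute and a tool call to move; the robot and the scene stay as the last step left them, time stands still between calls to the robot, and variables do not carry over. Pictures are saved under pics/ and viewed, and the job is handed in when it is done.

Besides the shell and the picture viewer there is one more tool, called after "Request:" as name([rows], argument=value, ...), one row to a line, values as JSON. carry_out: Moves the arm, as the interface text tells. Its arguments: {"type":"object","properties":{"deltas":{"type":"array"},"squeeze":{"type":"number"}},"required":["deltas"]}

```bash
mkdir -p pics; ls
python3 - <<'E'
from station import ctrl
import cv2, numpy as np
o=ctrl.get_obs(); print(o); print(ctrl.grasp_offset)
for n in ["scene","side","wrist"]:
    p=ctrl.camera_params(n); print(n,p)
    im=ctrl.camera(n); cv2.imwrite(f"pics/a_{n}.png",im)
print(ctrl.get_obs()['time_s'])
E
```

```text
pics
{'time_s': 0.0, 'qpos': array([-1.31458857e+00,  3.00485549e-01,  1.52158440e+00,  6.37954782e-06,
        1.32072712e+00, -6.66036247e-02]), 'joint_vel': array([-0.00076388, -0.00179476,  0.00076309,  0.00018081,  0.00048447,
        0.00152093]), 'tau': array([ 1.82587155e-03, -5.31803691e+01, -3.52735949e+01,  7.08800275e-02,
        2.44013773e-02, -8.21089202e-05]), 'ee_pos': array([ 0.17440652, -0.52132833,  0.20487701]), 'eef_rot': array([-3.14039132e+00, -8.63244652e-05,  3.22809745e-01]), 'force': array([ 0.13088089,  0.71510914, -0.81835996]), 'moment': array([0.0384834 , 0.02699692, 0.02983298]), 'grip_width': 0.09388129481116005}
0.0188
scene {'mtx': array([[457.3671758 ,   0.        , 259.713831  ],
       [  0.        , 457.3671758 , 195.11844066],
       [  0.        ,   0.        ,   1.        ]]), 'origin': array([-0.44702968,  0.5488223 ,  1.09301422]), 'attitude': array([-2.2935871 ,  0.00248898, -2.05372348])}
side {'mtx': array([[427.28416733,   0.        , 255.26183508],
       [  0.        , 427.28416733, 189.35902161],
       [  0.        ,   0.        ,   1.        ]]), 'origin': array([0.01869137, 0.92882465, 0.58744367]), 'attitude': array([-2.00967351,  0.01686593, -2.60190596])}
wrist {'mtx': array([[297.31863964,   0.        , 257.94195142],
       [  0.        , 297.31863964, 184.48165342],
       [  0.        ,   0.        ,   1.        ]]), 'origin': array([ 0.25038351, -0.49688782,  0.38238354]), 'attitude': array([ 2.86589924e+00,  5.23042605e-05, -1.24878023e+00])}
0.15
```

View pics/a_scene.png

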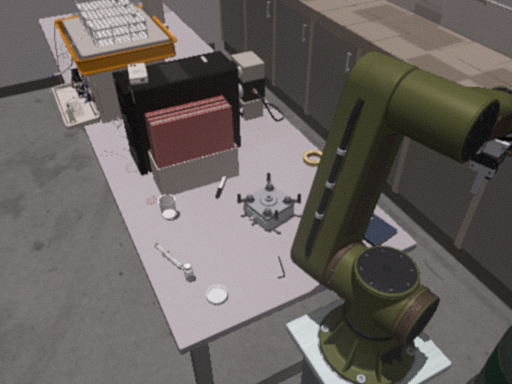

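View pics/a_side.png

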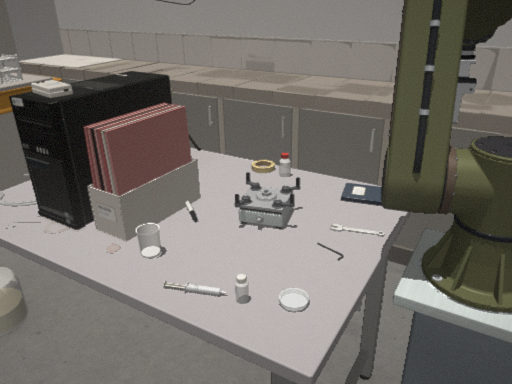

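View pics/a_wrist.png

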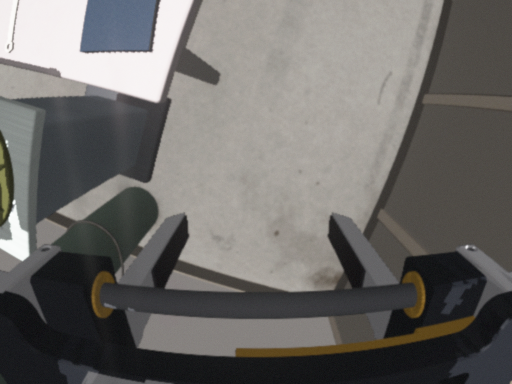

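```bash
cat > h.py <<'E'
from station import ctrl
import cv2, numpy as np
from scipy.spatial.transform import Rotation as R
def ray(p,rc,fish=False):
    M=p['mtx']; u=(rc[1]-M[0,2])/M[0,0]; v=(rc[0]-M[1,2])/M[1,1]
    if fish:
        r=np.hypot(u,v); d=np.array([np.sin(r)*u/r,np.sin(r)*v/r,np.cos(r)]) if r>1e-9 else np.array([0,0,1.])
    else: d=np.array([u,v,1.])
    d=R.from_euler('xyz',p['attitude']).apply(d); return np.array(p['origin']),d
def hit(p,rc,z,fish=False):
    o,d=ray(p,rc,fish); return o+d*(z-o[2])/d[2]
def proj(p,X,fish=False):
    c=R.from_euler('xyz',p['attitude']).inv().apply(np.atleast_2d(X)-p['origin']); M=p['mtx']
    if fish:
        rr=np.hypot(c[:,0],c[:,1]); th=np.arctan2(rr,c[:,2]); k=th/np.maximum(rr,1e-9); q=c[:,:2]*k[:,None]
    else: q=c[:,:2]/c[:,2:]
    return np.c_[q[:,0]*M[0,0]+M[0,2],q[:,1]*M[1,1]+M[1,2]]
E
python3 - <<'E'
from h import *
Z=dict(pump=0,cover_top=.066,axis1=.088,post1=.088,beaker=0,oil=0,vial=0)
for n in ["scene","side"]:
    p=ctrl.camera_params(n); ctrl.camera(n)
    for l,z in Z.items():
        for l2 in ([l] if l[-1]!='1' else [l[:-1]+str(i) for i in '1234']):
            for m in ctrl.mark_of(n,l2)[:3]:
                print(n,l2,round(m['conf'],2),np.round(m['position'],1),np.round(hit(p,m['position'],z),3))
print(ctrl.get_obs()['time_s'])
E
```

```text
scene pump 0.88 [213.5 268.5] [ 0.553 -0.006  0.   ]
scene cover_top 0.58 [198.7 267.6] [ 0.557 -0.005  0.066]
scene axis1 0.91 [207.9 269.4] [0.494 0.023 0.088]
scene axis1 0.82 [194.5 248.3] [0.584 0.054 0.088]
scene axis2 0.91 [207.9 269.4] [0.494 0.023 0.088]
scene axis2 0.82 [194.5 248.3] [0.584 0.054 0.088]
scene axis3 0.91 [207.9 269.4] [0.494 0.023 0.088]
scene axis3 0.82 [194.5 248.3] [0.584 0.054 0.088]
scene axis4 0.91 [207.9 269.4] [0.494 0.023 0.088]
scene axis4 0.82 [194.5 248.3] [0.584 0.054 0.088]
scene post1 0.66 [199.6 239.3] [0.575 0.092 0.088]
scene post1 0.56 [172.5 263.3] [ 0.664 -0.045  0.088]
scene post1 0.54 [195.  298.4] [ 0.504 -0.092  0.088]
scene post2 0.66 [199.6 239.3] [0.575 0.092 0.088]
scene post2 0.56 [172.5 263.3] [ 0.664 -0.045  0.088]
scene post2 0.54 [195.  298.4] [ 0.504 -0.092  0.088]
scene post3 0.66 [199.6 239.3] [0.575 0.092 0.088]
scene post3 0.56 [172.5 263.3] [ 0.664 -0.045  0.088]
scene post3 0.54 [195.  298.4] [ 0.504 -0.092  0.088]
scene post4 0.66 [199.6 239.3] [0.575 0.092 0.088]
scene post4 0.56 [172.5 263.3] [ 0.664 -0.045  0.088]
[... 909 characters left out ...]
288.8] [0.469 0.021 0.088]
side post1 0.57 [172.6 246.1] [ 0.658 -0.068  0.088]
side post2 0.71 [180.6 300.4] [ 0.49  -0.093  0.088]
side post2 0.6 [197.6 288.8] [0.469 0.021 0.088]
side post2 0.57 [172.6 246.1] [ 0.658 -0.068  0.088]
side post3 0.71 [180.6 300.4] [ 0.49  -0.093  0.088]
side post3 0.6 [197.6 288.8] [0.469 0.021 0.088]
side post3 0.57 [172.6 246.1] [ 0.658 -0.068  0.088]
side post4 0.71 [180.6 300.4] [ 0.49  -0.093  0.088]
side post4 0.6 [197.6 288.8] [0.469 0.021 0.088]
side post4 0.57 [172.6 246.1] [ 0.658 -0.068  0.088]
side beaker 0.87 [252.4 147. ] [0.717 0.306 0.   ]
side oil 0.79 [175.5 286. ] [ 0.635 -0.288  0.   ]
side vial 0.83 [297.8 239.3] [0.424 0.337 0.   ]
1.55
```

```bash
cat >> h.py <<'E'
def plan(x,y,z,yaw,n,start=None,rnd=2):
    """identical rows repeated n times: constant planar screw, tool pointing down"""
    if start is None:
        o=ctrl.get_obs(); s=np.r_[o['ee_pos'],o['eef_rot'][2]]
    else: s=np.array(start,float)
    dy=(yaw-s[3]); d=dy/n
    c=lambda a:np.exp(1j*a)
    S=sum(c(s[3]+k*d) for k in range(n))
    t=((x-s[0])+1j*(y-s[1]))/S   # tool-frame complex: x + i*left ; tool y = -left
    row=np.array([t.real/.02,-t.imag/.02,-(z-s[2])/n/.02,-d/.08]).round(rnd)
    p=s[0]+1j*s[1]; pts=[]
    for k in range(n):
        p+=c(s[3]+k*(-row[3]*.08))*(row[0]-1j*row[1])*.02; pts.append((round(p.real,3),round(p.imag,3)))
    print('rows',n,'x %.2f y %.2f z %.2f wz %.2f'%tuple(row),'path',pts[::max(1,n//5)],pts[-1])
    return row
E
python3 - <<'E'
from h import *
plan(.50,-.09,.21,1.57,24)
plan(.50,-.09,.21,1.57,24)
E
```

```text
rows 24 x 1.20 y -0.00 z -0.01 wz -0.65 path [(np.float64(0.197), np.float64(-0.514)), (np.float64(0.283), np.float64(-0.472)), (np.float64(0.359), np.float64(-0.413)), (np.float64(0.421), np.float64(-0.34)), (np.float64(0.466), np.float64(-0.256)), (np.float64(0.493), np.float64(-0.164))] (np.float64(0.501), np.float64(-0.092))
rows 24 x 1.20 y -0.00 z -0.01 wz -0.65 path [(np.float64(0.197), np.float64(-0.514)), (np.float64(0.283), np.float64(-0.472)), (np.float64(0.359), np.float64(-0.413)), (np.float64(0.421), np.float64(-0.34)), (np.float64(0.466), np.float64(-0.256)), (np.float64(0.493), np.float64(-0.164))] (np.float64(0.501), np.float64(-0.092))
```

Run:
```python
from h import *
plan(.55,-.10,.21,1.57,30)
```

```text
rows 30 x 1.00 y 0.08 z -0.01 wz -0.52 path [(np.float64(0.194), np.float64(-0.517)), (np.float64(0.305), np.float64(-0.471)), (np.float64(0.402), np.float64(-0.4)), (np.float64(0.477), np.float64(-0.307)), (np.float64(0.528), np.float64(-0.198))] (np.float64(0.548), np.float64(-0.1))
```

Request:
carry_out([
  {"x":1,"y":0.08,"wz":-0.52,"jaw":0},
  {"x":1,"y":0.08,"wz":-0.52,"jaw":0},
  {"x":1,"y":0.08,"wz":-0.52,"jaw":0},
  {"x":1,"y":0.08,"wz":-0.52,"jaw":0},
  {"x":1,"y":0.08,"wz":-0.52,"jaw":0},
  {"x":1,"y":0.08,"wz":-0.52,"jaw":0},
  {"x":1,"y":0.08,"wz":-0.52,"jaw":0},
  {"x":1,"y":0.08,"wz":-0.52,"jaw":0},
  {"x":1,"y":0.08,"wz":-0.52,"jaw":0},
  {"x":1,"y":0.08,"wz":-0.52,"jaw":0},
  {"x":1,"y":0.08,"wz":-0.52,"jaw":0},
  {"x":1,"y":0.08,"wz":-0.52,"jaw":0},
], squeeze=40)

```text
invalid input
```

Request:
carry_out([
  {"x":1,"y":0.08,"wz":-0.52,"jaw":0},
  {"x":1,"y":0.08,"wz":-0.52,"jaw":0},
  {"x":1,"y":0.08,"wz":-0.52,"jaw":0},
  {"x":1,"y":0.08,"wz":-0.52,"jaw":0},
  {"x":1,"y":0.08,"wz":-0.52,"jaw":0},
  {"x":1,"y":0.08,"wz":-0.52,"jaw":0},
  {"x":1,"y":0.08,"wz":-0.52,"jaw":0},
  {"x":1,"y":0.08,"wz":-0.52,"jaw":0},
  {"x":1,"y":0.08,"wz":-0.52,"jaw":0},
  {"x":1,"y":0.08,"wz":-0.52,"jaw":0},
  {"x":1,"y":0.08,"wz":-0.52,"jaw":0},
  {"x":1,"y":0.08,"wz":-0.52,"jaw":0},
])

```text
invalid input
```

Request:
carry_out([
  {"x":1,"y":0.08,"wz":-0.52},
  {"x":1,"y":0.08,"wz":-0.52},
  {"x":1,"y":0.08,"wz":-0.52},
  {"x":1,"y":0.08,"wz":-0.52},
  {"x":1,"y":0.08,"wz":-0.52},
  {"x":1,"y":0.08,"wz":-0.52},
  {},
  {},
])

```text
invalid input
```

Run:
```python
from h import *
o=ctrl.get_obs(); print(o['ee_pos'],o['eef_rot'],o['force'],o['qpos'],o['grip_width'])
n='wrist'; p=ctrl.camera_params(n); im=ctrl.camera(n); cv2.imwrite("pics/b.png",im); print(p)
for l,z in [('cover_top',.066),('axis1',.088),('post1',.088),('pump',0)]:
    for m in ctrl.mark_of(n,l):
        print(l,round(m['conf'],2),np.round(m['position'],1),np.round(hit(p,m['position'],z,True),4))
print(ctrl.get_obs()['time_s'])
```

```text
[ 0.1744692  -0.52156968  0.20542667] [-3.14153535e+00 -3.49110017e-05  3.22803108e-01] [ 0.40233633 -0.05783481 -0.52395383] [-1.31460178e+00  2.99915084e-01  1.52102511e+00  3.20157669e-05
  1.32071195e+00 -6.66164827e-02] 0.09400961474410058
{'mtx': array([[297.31863964,   0.        , 257.94195142],
       [  0.        , 297.31863964, 184.48165342],
       [  0.        ,   0.        ,   1.        ]]), 'origin': array([ 0.250394  , -0.49692644,  0.38287259]), 'attitude': array([ 2.86583443e+00, -9.61527672e-04, -1.24878052e+00])}
1.8
```

View pics/b.png

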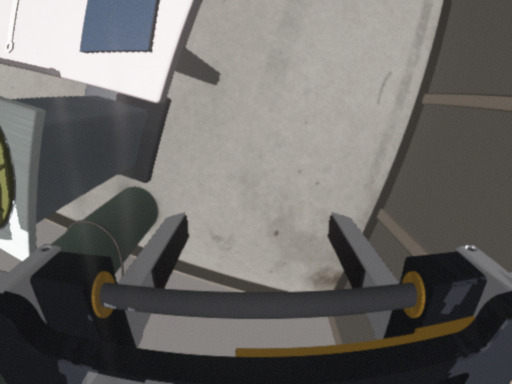

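Request:
carry_out([
  {"x":1.0,"y":0.08,"z":0.0,"wx":0.0,"wy":0.0,"wz":-0.52,"jaw":0},
], squeeze=40)

```text
time_s: 1.88
ee_pos: [0.1922, -0.5174, 0.2055]
eef_rot: [3.142, 0.001, 0.361]
force: [-0.7, -0.3, -0.6]
grip_width: 0.0901
```

Request:
carry_out([
  {"x":1,"y":0.08,"z":0,"wx":0,"wy":0,"wz":-0.52,"jaw":0},
  {"x":1,"y":0.08,"z":0,"wx":0,"wy":0,"wz":-0.52,"jaw":0},
  {"x":1,"y":0.08,"z":0,"wx":0,"wy":0,"wz":-0.52,"jaw":0},
  {"x":1,"y":0.08,"z":0,"wx":0,"wy":0,"wz":-0.52,"jaw":0},
  {"x":1,"y":0.08,"z":0,"wx":0,"wy":0,"wz":-0.52,"jaw":0},
  {"x":1,"y":0.08,"z":0,"wx":0,"wy":0,"wz":-0.52,"jaw":0},
  {"x":1,"y":0.08,"z":0,"wx":0,"wy":0,"wz":-0.52,"jaw":0},
  {"x":1,"y":0.08,"z":0,"wx":0,"wy":0,"wz":-0.52,"jaw":0},
  {"x":1,"y":0.08,"z":0,"wx":0,"wy":0,"wz":-0.52,"jaw":0},
  {"x":1,"y":0.08,"z":0,"wx":0,"wy":0,"wz":-0.52,"jaw":0},
  {"x":1,"y":0.08,"z":0,"wx":0,"wy":0,"wz":-0.52,"jaw":0},
  {"x":1,"y":0.08,"z":0,"wx":0,"wy":0,"wz":-0.52,"jaw":0},
])

```text
time_s: 2.88
ee_pos: [0.4023, -0.3991, 0.2054]
eef_rot: [-3.141, -0.0, 0.866]
force: [-0.0, -0.6, 0.4]
grip_width: 0.0109
```

Request:
carry_out([
  {"x":1,"y":0.08,"z":0,"wx":0,"wy":0,"wz":-0.52,"jaw":0},
  {"x":1,"y":0.08,"z":0,"wx":0,"wy":0,"wz":-0.52,"jaw":0},
  {"x":1,"y":0.08,"z":0,"wx":0,"wy":0,"wz":-0.52,"jaw":0},
  {"x":1,"y":0.08,"z":0,"wx":0,"wy":0,"wz":-0.52,"jaw":0},
  {"x":1,"y":0.08,"z":0,"wx":0,"wy":0,"wz":-0.52,"jaw":0},
  {"x":1,"y":0.08,"z":0,"wx":0,"wy":0,"wz":-0.52,"jaw":0},
  {"x":1,"y":0.08,"z":0,"wx":0,"wy":0,"wz":-0.52,"jaw":0},
  {"x":1,"y":0.08,"z":0,"wx":0,"wy":0,"wz":-0.52,"jaw":0},
  {"x":1,"y":0.08,"z":0,"wx":0,"wy":0,"wz":-0.52,"jaw":0},
  {"x":1,"y":0.08,"z":0,"wx":0,"wy":0,"wz":-0.52,"jaw":0},
  {"x":1,"y":0.08,"z":0,"wx":0,"wy":0,"wz":-0.52,"jaw":0},
  {"x":1,"y":0.08,"z":0,"wx":0,"wy":0,"wz":-0.52,"jaw":0},
])

```text
time_s: 3.88
ee_pos: [0.5281, -0.1967, 0.2054]
eef_rot: [3.142, -0.0, 1.365]
force: [-0.6, 0.5, -0.8]
grip_width: 0.0001
```

Request:
carry_out([
  {"x":1,"y":0.08,"z":0,"wx":0,"wy":0,"wz":-0.52,"jaw":0},
  {"x":1,"y":0.08,"z":0,"wx":0,"wy":0,"wz":-0.52,"jaw":0},
  {"x":1,"y":0.08,"z":0,"wx":0,"wy":0,"wz":-0.52,"jaw":0},
  {"x":1,"y":0.08,"z":0,"wx":0,"wy":0,"wz":-0.52,"jaw":0},
  {"x":1,"y":0.08,"z":0,"wx":0,"wy":0,"wz":-0.52,"jaw":0},
  {"x":0,"y":0,"z":0,"wx":0,"wy":0,"wz":0,"jaw":0},
  {"x":0,"y":0,"z":0,"wx":0,"wy":0,"wz":0,"jaw":0},
])

```text
time_s: 4.47
ee_pos: [0.5482, -0.0991, 0.2055]
eef_rot: [3.142, 0.0, 1.572]
force: [-0.4, 0.0, -0.3]
grip_width: 0.0006
```

```bash
cat > look.py <<'E'
from h import *
import sys
o=ctrl.get_obs(); print(o['ee_pos'],o['eef_rot'],o['force'],o['qpos'],o['grip_width'])
n='wrist'; p=ctrl.camera_params(n); im=ctrl.camera(n); cv2.imwrite(sys.argv[1],im)
for l,z in [('cover_top',.066),('axis1',.088),('post1',.088)]:
    for m in ctrl.mark_of(n,l):
        print(l,round(m['conf'],2),np.round(m['position'],1),np.round(hit(p,m['position'],z,True),4))
print(ctrl.get_obs()['time_s'])
E
python3 look.py pics/c.png
```

```text
[ 0.54816784 -0.09910727  0.20550086] [3.14151838e+00 1.32527656e-04 1.57158665e+00] [-0.41182085  0.02469126 -0.28086546] [-2.44561342e-01  3.15543603e-01  1.50048349e+00 -1.13928827e-04
  1.32546132e+00 -2.45324008e-01] 0.0005852095932378956
cover_top 0.61 [ 89.9 262.8] [ 0.554  -0.0071  0.066 ]
axis1 0.74 [ 34.  295.6] [0.5858 0.0494 0.088 ]
axis1 0.69 [119.9 313.5] [ 0.6043 -0.0371  0.088 ]
axis1 0.68 [143.9 228.7] [ 0.5196 -0.0618  0.088 ]
axis1 0.62 [ 58.9 205.9] [0.4977 0.0243 0.088 ]
post1 0.94 [  1.8 299.6] [0.5902 0.0845 0.088 ]
post1 0.86 [140.2 353.7] [ 0.6476 -0.0566  0.088 ]
post1 0.8 [ 69.1 175. ] [0.4661 0.0157 0.088 ]
post1 0.76 [169.1 205.4] [ 0.4949 -0.0876  0.088 ]
4.6667
```

View pics/c.png

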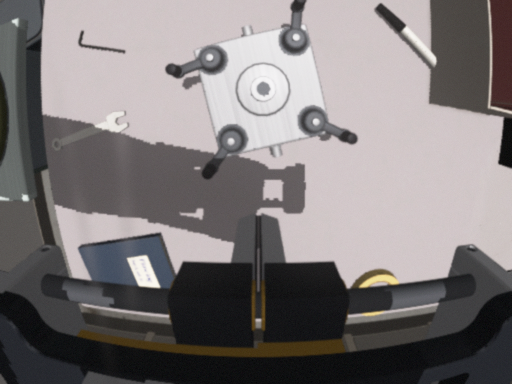

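Request:
carry_out([
  {"x":-0.8,"y":0.5,"z":0,"wx":0,"wy":0,"wz":0,"jaw":0},
  {"x":-0.8,"y":0.5,"z":0,"wx":0,"wy":0,"wz":0,"jaw":0},
  {"x":0,"y":0,"z":0,"wx":0,"wy":0,"wz":0,"jaw":0},
  {"x":0,"y":0,"z":0,"wx":0,"wy":0,"wz":0,"jaw":0},
])

```text
time_s: 5.0
ee_pos: [0.5679, -0.1325, 0.205]
eef_rot: [-3.141, -0.0, 1.569]
force: [-0.3, -0.1, -1.2]
grip_width: 0.0003
```

```bash
python3 look.py pics/d.png
```

```text
[ 0.5678825  -0.1324863   0.20499872] [-3.14094154e+00 -2.44656796e-04  1.56869021e+00] [-0.31833703 -0.12088568 -1.18635699] [-2.92027424e-01  3.74755448e-01  1.42248467e+00  4.95664336e-05
  1.34504642e+00 -2.89932494e-01] 0.00034223456238068224
cover_top 0.59 [ 59.9 242.1] [ 0.5523 -0.0081  0.066 ]
axis1 0.92 [ 90.1 294.5] [ 0.6046 -0.0413  0.088 ]
axis1 0.84 [ 29.6 188.7] [0.5002 0.0228 0.088 ]
axis1 0.75 [  2.8 273.7] [0.5846 0.0488 0.088 ]
axis1 0.62 [108.4 207.3] [ 0.5186 -0.0589  0.088 ]
axis1 0.19 [106.4 333.7] [ 0.6445 -0.0563  0.088 ]
post1 0.95 [ 39.1 154.3] [0.4639 0.0163 0.088 ]
post1 0.88 [142.2 185.5] [ 0.4951 -0.0924  0.088 ]
post1 0.84 [103.2 334.9] [ 0.6457 -0.053   0.088 ]
5.2
```

View pics/d.png

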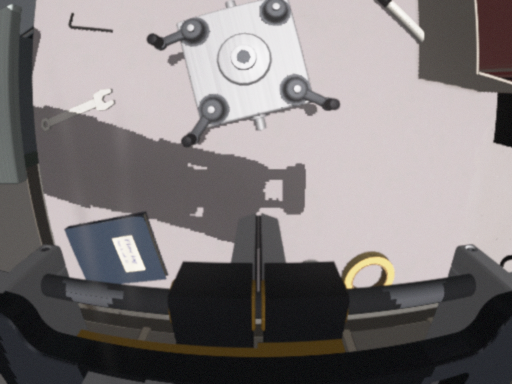

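```bash
cat >> h.py <<'E'
AX={}
E
python3 - <<'E'
import numpy as np
from scipy.optimize import least_squares
a={1:[(.5858,.0494),(.5846,.0488)],4:[(.6043,-.0371),(.6046,-.0413)],3:[(.5196,-.0618),(.5186,-.0589)],2:[(.4977,.0243),(.5002,.0228)]}
b={1:[(.5902,.0845)],4:[(.6476,-.0566),(.6457,-.053)],2:[(.4661,.0157),(.4639,.0163)],3:[(.4949,-.0876),(.4951,-.0924)]}
off={1:.7854,2:2.3562,3:3.927,4:5.4978}
def ax(q,i): return q[:2]+.045*2**.5*np.array([np.cos(q[2]+off[i]),np.sin(q[2]+off[i])])
def f(q): 
    r=[ax(q,i)-p for i in a for p in a[i]]
    r+=[(ax(q,i)+.038*np.array([np.cos(q[2+i]),np.sin(q[2+i])])-p) for i in b for p in b[i]]
    return np.ravel(r)
s=least_squares(f,[.552,-.006,.25,1.446,-2.876,-2.334,-.42],loss='soft_l1',f_scale=.002)
q=s.x; print(q.round(4)); print((f(q)*1000).reshape(-1,2).round(1))
for i in off: print(i,ax(q,i).round(4),'post',(ax(q,i)+.038*np.array([np.cos(q[2+i]),np.sin(q[2+i])])).round(4),'offset',((q[2+i]-q[2]-off[i]+np.pi)%(2*np.pi)-np.pi).round(3))
E
```

```text
[ 0.5531 -0.0069  0.2392  1.463  -2.8595 -2.2904 -0.3605]
[[ 0.4 -2. ]
 [ 1.6 -1.4]
 [ 3.2 -2.9]
 [ 2.9  1.3]
 [ 0.5  0.5]
 [ 1.5 -2.4]
 [ 1.   1.8]
 [-1.5  3.3]
 [ 0.1  0.7]
 [-4.5  3.2]
 [-2.6 -0.4]
 [-3.9 -0.2]
 [-1.7 -0.8]
 [ 0.1 -2.3]
 [-0.1  2.5]]
1 [0.5862 0.0474] post [0.5903 0.0852] offset 0.438
2 [0.4987 0.0261] post [0.4622 0.0155] offset 0.828
3 [ 0.5201 -0.0613] post [ 0.495  -0.0899] offset -0.173
4 [ 0.6075 -0.04  ] post [ 0.6431 -0.0534] offset 0.186
```

Run:
```python
import cv2
a=cv2.imread('pics/d.png')[200:330,160:360]; b=cv2.imread('pics/a_wrist.png')[200:330,100:420]
cv2.imwrite('pics/d2.png',cv2.resize(a,None,fx=4,fy=4,interpolation=cv2.INTER_CUBIC)); cv2.imwrite('pics/a2.png',cv2.resize(b,None,fx=2.4,fy=2.4))
```

```text
(no output)
```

View pics/d2.png

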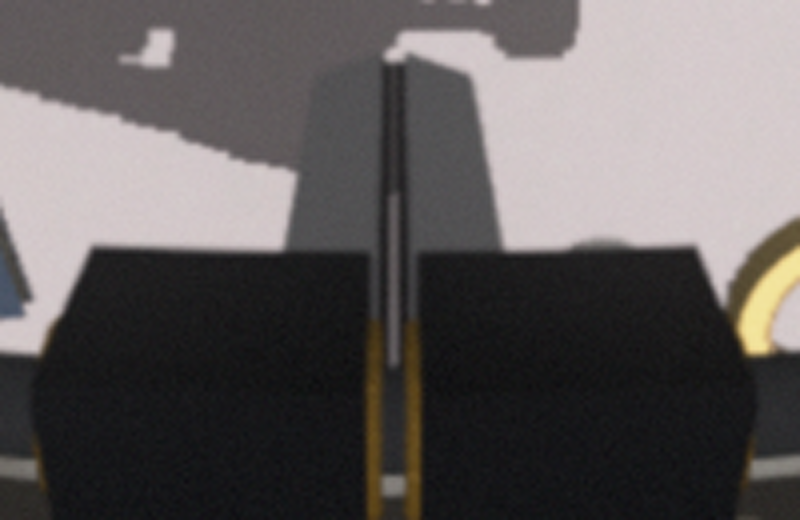

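View pics/a2.png

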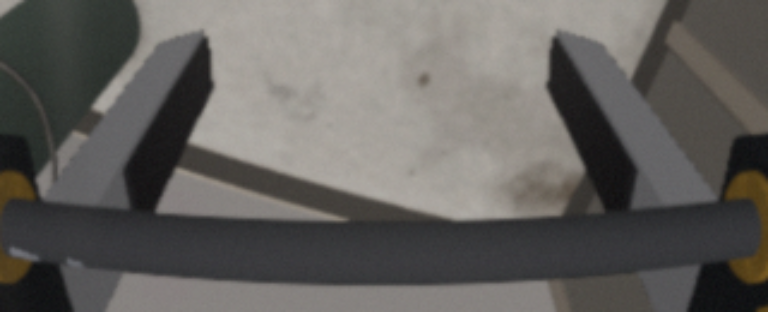

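```bash
cat >> h.py <<'E'
AX={1:(.5862,.0474),2:(.4987,.0261),3:(.5201,-.0613),4:(.6075,-.0400)}
PHI={1:1.463,2:3.424,3:3.993,4:-.3605}
SG={1:-1,2:1,3:1,4:-1}   # push along sign*x
def pose(i,phi,d,r=.038):
    u=np.array([np.cos(phi),np.sin(phi)]); t=np.array([-u[1],u[0]])
    p=np.array(AX[i])+r*u+d*t
    return p[0],p[1],phi-SG[i]*np.pi/2
def where(i):
    o=ctrl.get_obs(); p=o['ee_pos'][:2]-AX[i]; yaw=o['eef_rot'][2]
    ph=(yaw+SG[i]*np.pi/2); ph=PHI[i]+((ph-PHI[i]+np.pi)%(2*np.pi)-np.pi)
    u=np.array([np.cos(ph),np.sin(ph)]); t=np.array([-u[1],u[0]])
    f=o['force'][:2]
    print('t %.2f nut %d face phi %.3f (turn %.3f) r %.2fmm d %.2fmm z %.4f | Fpush %.2f Frad %.2f Fz %.2f q6 %.2f'%(o['time_s'],i,ph,PHI[i]-ph,1e3*p@u,1e3*p@t,o['ee_pos'][2],f@t,f@u,o['force'][2],o['qpos'][5]))
    return ph
E
python3 - <<'E'
from h import *
x,y,w=pose(1,1.463,.023); print(x,y,w)
plan(x,y,.125,w,20)
E
```

```text
0.567421833105734 0.08765394947195979 3.0337963267948966
rows 20 x 0.46 y 0.38 z 0.20 wz -0.91 path [(np.float64(0.575), np.float64(-0.122)), (np.float64(0.599), np.float64(-0.08)), (np.float64(0.609), np.float64(-0.034)), (np.float64(0.605), np.float64(0.014)), (np.float64(0.588), np.float64(0.058))] (np.float64(0.568), np.float64(0.087))
```

Request:
carry_out([
  {"x":0.46,"y":0.38,"z":0.2,"wx":0,"wy":0,"wz":-0.91,"jaw":0},
  {"x":0.46,"y":0.38,"z":0.2,"wx":0,"wy":0,"wz":-0.91,"jaw":0},
  {"x":0.46,"y":0.38,"z":0.2,"wx":0,"wy":0,"wz":-0.91,"jaw":0},
  {"x":0.46,"y":0.38,"z":0.2,"wx":0,"wy":0,"wz":-0.91,"jaw":0},
  {"x":0.46,"y":0.38,"z":0.2,"wx":0,"wy":0,"wz":-0.91,"jaw":0},
  {"x":0.46,"y":0.38,"z":0.2,"wx":0,"wy":0,"wz":-0.91,"jaw":0},
  {"x":0.46,"y":0.38,"z":0.2,"wx":0,"wy":0,"wz":-0.91,"jaw":0},
  {"x":0.46,"y":0.38,"z":0.2,"wx":0,"wy":0,"wz":-0.91,"jaw":0},
  {"x":0.46,"y":0.38,"z":0.2,"wx":0,"wy":0,"wz":-0.91,"jaw":0},
  {"x":0.46,"y":0.38,"z":0.2,"wx":0,"wy":0,"wz":-0.91,"jaw":0},
])

```text
time_s: 6.03
ee_pos: [0.6094, -0.0214, 0.1654]
eef_rot: [3.141, 0.0, 2.303]
force: [1.1, -0.4, 0.1]
grip_width: 0.0007
```

Request:
carry_out([
  {"x":0.46,"y":0.38,"z":0.2,"wx":0,"wy":0,"wz":-0.91,"jaw":0},
  {"x":0.46,"y":0.38,"z":0.2,"wx":0,"wy":0,"wz":-0.91,"jaw":0},
  {"x":0.46,"y":0.38,"z":0.2,"wx":0,"wy":0,"wz":-0.91,"jaw":0},
  {"x":0.46,"y":0.38,"z":0.2,"wx":0,"wy":0,"wz":-0.91,"jaw":0},
  {"x":0.46,"y":0.38,"z":0.2,"wx":0,"wy":0,"wz":-0.91,"jaw":0},
  {"x":0.46,"y":0.38,"z":0.2,"wx":0,"wy":0,"wz":-0.91,"jaw":0},
  {"x":0.46,"y":0.38,"z":0.2,"wx":0,"wy":0,"wz":-0.91,"jaw":0},
  {"x":0.46,"y":0.38,"z":0.2,"wx":0,"wy":0,"wz":-0.91,"jaw":0},
  {"x":0.46,"y":0.38,"z":0.2,"wx":0,"wy":0,"wz":-0.91,"jaw":0},
  {"x":0.46,"y":0.38,"z":0.2,"wx":0,"wy":0,"wz":-0.91,"jaw":0},
  {"x":0,"y":0,"z":0,"wx":0,"wy":0,"wz":0,"jaw":0},
  {"x":0,"y":0,"z":0,"wx":0,"wy":0,"wz":0,"jaw":0},
])

```text
time_s: 7.03
ee_pos: [0.5677, 0.087, 0.1258]
eef_rot: [-3.142, 0.0, 3.026]
force: [-0.1, 0.1, 0.9]
grip_width: 0.0004
```

```bash
python3 - <<'E'
from h import *
where(1)
E
python3 look.py pics/e.png
```

```text
t 7.03 nut 1 face phi 1.455 (turn 0.008) r 37.20mm d 22.99mm z 0.1258 | Fpush 0.12 Frad 0.08 Fz 0.86 q6 -1.37
[0.56766791 0.08700505 0.12575308] [-3.14157005e+00  1.84143036e-04  3.02567420e+00] [-0.10585782  0.09519787  0.86074771] [ 8.83387742e-02  4.28285682e-01  1.53938812e+00 -6.45051731e-05
  1.17374312e+00 -1.36651415e+00] 0.00041612482853618067
cover_top 0.9 [192.  153.6] [ 0.5525 -0.0035  0.066 ]
axis1 0.92 [130.9 170.8] [0.5014 0.0288 0.088 ]
axis1 0.83 [170.7  77.4] [ 0.5202 -0.0625  0.088 ]
axis1 0.81 [261.5 126.9] [ 0.6079 -0.0369  0.088 ]
axis1 0.66 [232.2 210.9] [0.5853 0.0463 0.088 ]
axis1 0.51 [ 85.7 149.2] [0.4649 0.0169 0.088 ]
post1 0.79 [294.2 122.5] [ 0.6444 -0.0546  0.088 ]
post1 0.67 [ 86.3 149.2] [0.4653 0.0169 0.088 ]
post1 0.39 [ 31.4 453.2] [0.4374 0.2654 0.088 ]
7.2333
```

View pics/e.png

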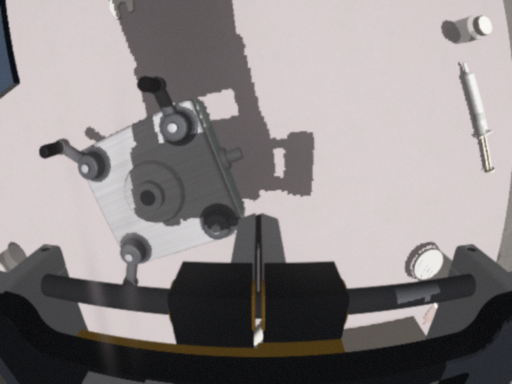

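Request:
carry_out([
  {"x":0,"y":0,"z":0.66,"wx":0,"wy":0,"wz":0,"jaw":0},
  {"x":0,"y":0,"z":0.66,"wx":0,"wy":0,"wz":0,"jaw":0},
  {"x":0,"y":0,"z":0.65,"wx":0,"wy":0,"wz":0,"jaw":0},
  {"x":0,"y":0,"z":0,"wx":0,"wy":0,"wz":0,"jaw":0},
])

```text
time_s: 7.57
ee_pos: [0.567, 0.0861, 0.0838]
eef_rot: [-3.141, -0.003, 3.025]
force: [0.0, 0.4, -0.3]
grip_width: 0.0006
```

Request:
carry_out([
  {"x":-0.1,"y":0,"z":0,"wx":0,"wy":0,"wz":0,"jaw":0},
  {"x":-0.1,"y":0,"z":0,"wx":0,"wy":0,"wz":0,"jaw":0},
  {"x":-0.1,"y":0,"z":0,"wx":0,"wy":0,"wz":0,"jaw":0},
])

```text
time_s: 7.82
ee_pos: [0.5745, 0.0859, 0.087]
eef_rot: [3.141, 0.001, 3.026]
force: [-1.8, 1.4, 0.9]
grip_width: 0.0005
```

Run:
```python
from h import *
where(1)
```

```text
t 7.82 nut 1 face phi 1.456 (turn 0.007) r 36.85mm d 16.08mm z 0.0870 | Fpush 1.96 Frad 1.21 Fz 0.95 q6 -1.37
```

Request:
carry_out([
  {"x":-0.05,"y":0,"z":0,"wx":0,"wy":0,"wz":0,"jaw":0},
  {"x":0,"y":0,"z":0,"wx":0,"wy":0,"wz":0,"jaw":0},
])

```text
time_s: 7.98
ee_pos: [0.5751, 0.0858, 0.0866]
eef_rot: [3.141, 0.001, 3.027]
force: [-1.2, 1.0, 1.4]
grip_width: 0.0007
```

Run:
```python
from h import *
where(1)
```

```text
t 7.98 nut 1 face phi 1.456 (turn 0.007) r 36.92mm d 15.40mm z 0.0866 | Fpush 1.26 Frad 0.83 Fz 1.44 q6 -1.37
```

Request:
carry_out([
  {"x":-0.076,"y":0.03,"z":0,"wx":0,"wy":0,"wz":0.5,"jaw":0},
  {"x":-0.076,"y":0.03,"z":0,"wx":0,"wy":0,"wz":0.5,"jaw":0},
  {"x":-0.076,"y":0.03,"z":0,"wx":0,"wy":0,"wz":0.5,"jaw":0},
  {"x":0,"y":0,"z":0,"wx":0,"wy":0,"wz":0,"jaw":0},
])

```text
time_s: 8.32
ee_pos: [0.5798, 0.087, 0.0864]
eef_rot: [3.142, 0.0, 2.905]
force: [-1.4, -0.8, 1.0]
grip_width: 0.0008
```

Run:
```python
from h import *
where(1)
```

```text
t 8.32 nut 1 face phi 1.334 (turn 0.129) r 36.96mm d 15.54mm z 0.0864 | Fpush 1.17 Frad -1.08 Fz 0.99 q6 -1.25
```

Run:
```python
from h import *
im=ctrl.camera('side'); cv2.imwrite('pics/f.png',cv2.resize(im[130:250,200:340],None,fx=5,fy=5,interpolation=cv2.INTER_CUBIC))
```

View pics/f.png

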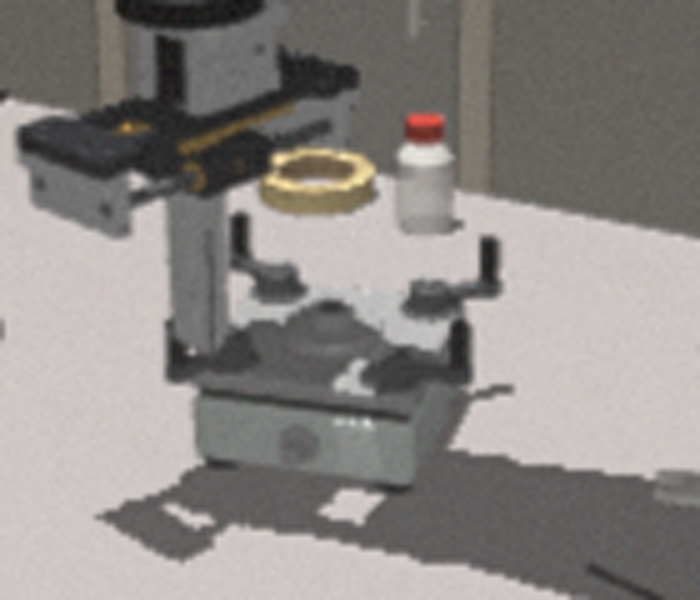

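Request:
carry_out([
  {"x":-0.076,"y":0.03,"z":0,"wx":0,"wy":0,"wz":0.5,"jaw":0},
  {"x":-0.076,"y":0.03,"z":0,"wx":0,"wy":0,"wz":0.5,"jaw":0},
])

```text
time_s: 8.53
ee_pos: [0.5827, 0.0874, 0.0862]
eef_rot: [3.142, -0.0, 2.827]
force: [-2.4, -0.1, 1.6]
grip_width: 0.0005
```

Run:
```python
from h import *
where(1)
im=ctrl.camera('scene'); cv2.imwrite('pics/g.png',cv2.resize(im[150:240,220:320],None,fx=6,fy=6,interpolation=cv2.INTER_CUBIC))
print(ctrl.mark_of('scene','post1'))
```

```text
t 8.53 nut 1 face phi 1.256 (turn 0.207) r 36.90mm d 15.73mm z 0.0862 | Fpush 2.22 Frad -0.79 Fz 1.62 q6 -1.17
[{'position': [277.3, 189.2], 'conf': 0.54}, {'position': [193.0, 237.4], 'conf': 0.53}]
```

View pics/g.png

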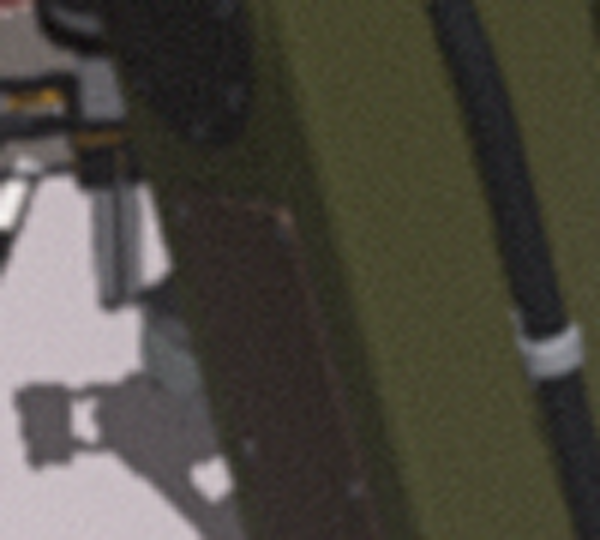

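Run:
```python
from h import *
p=ctrl.camera_params('scene')
a=hit(p,[199.6,239.3],.088);b=hit(p,[193,237.4],.088);print(a,b,b-a)
print(proj(p,[[.5903,.0852,.088]]+[list(np.array(AX[1])+.038*np.array([np.cos(f),np.sin(f)]))+[.088] for f in (1.26,)]))
```

```text
[0.57487715 0.09156479 0.088     ] [0.60754601 0.08284811 0.088     ] [ 0.03266887 -0.00871668  0.        ]
[[239.0076015  196.24690688]
 [238.46466903 194.76926272]]
```

Request:
carry_out([
  {"x":-0.076,"y":0.03,"z":0,"wx":0,"wy":0,"wz":0.5,"jaw":0},
  {"x":-0.076,"y":0.03,"z":0,"wx":0,"wy":0,"wz":0.5,"jaw":0},
  {"x":-0.076,"y":0.03,"z":0,"wx":0,"wy":0,"wz":0.5,"jaw":0},
])

```text
time_s: 8.88
ee_pos: [0.5876, 0.0874, 0.0861]
eef_rot: [-3.142, -0.0, 2.708]
force: [-2.4, 1.1, 1.4]
grip_width: 0.0002
```

Run:
```python
from h import *
for k in range(4):
    where(1); ctrl.camera_params('side'); im=ctrl.camera('side')
cv2.imwrite('pics/f2.png',cv2.resize(im[130:250,200:340],None,fx=5,fy=5,interpolation=cv2.INTER_CUBIC))
p=ctrl.camera_params('side')
for m in ctrl.mark_of('side','post1'): print(m,hit(p,m['position'],.088))
```

```text
t 8.88 nut 1 face phi 1.137 (turn 0.326) r 36.91mm d 15.60mm z 0.0861 | Fpush 2.63 Frad -0.01 Fz 1.41 q6 -1.05
t 8.93 nut 1 face phi 1.134 (turn 0.329) r 36.92mm d 15.49mm z 0.0861 | Fpush 2.24 Frad 0.21 Fz 1.39 q6 -1.05
t 8.98 nut 1 face phi 1.137 (turn 0.326) r 36.93mm d 15.42mm z 0.0861 | Fpush 1.79 Frad -0.01 Fz 2.01 q6 -1.05
t 9.03 nut 1 face phi 1.139 (turn 0.324) r 36.92mm d 15.39mm z 0.0861 | Fpush 0.76 Frad -0.14 Fz 1.63 q6 -1.05
{'position': [195.1, 290.5], 'conf': 0.63} [0.47188849 0.00577823 0.088     ]
{'position': [175.9, 241.1], 'conf': 0.63} [ 0.65746625 -0.03977543  0.088     ]
{'position': [178.6, 296.3], 'conf': 0.61} [ 0.50627036 -0.10003374  0.088     ]
{'position': [197.7, 232.2], 'conf': 0.48} [0.59954294 0.09432505 0.088     ]
```

View pics/f2.png

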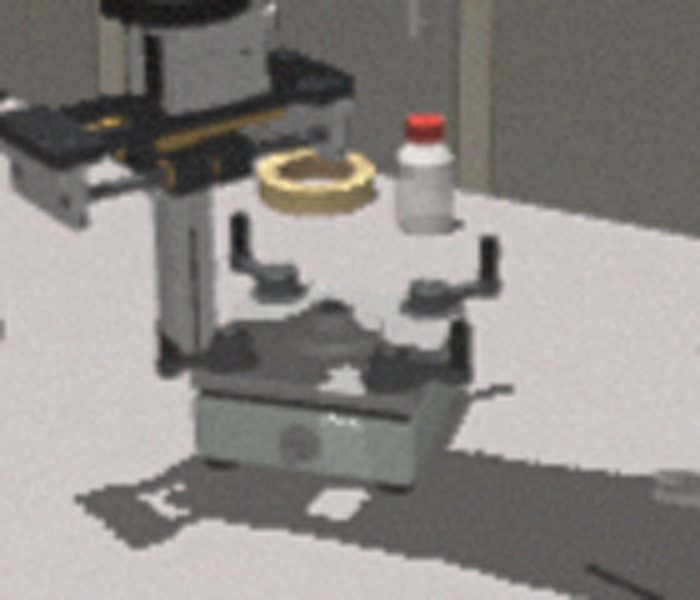

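Request:
carry_out([
  {"x":-0.076,"y":0.03,"z":0,"wx":0,"wy":0,"wz":0.5,"jaw":0},
  {"x":-0.076,"y":0.03,"z":0,"wx":0,"wy":0,"wz":0.5,"jaw":0},
  {"x":-0.076,"y":0.03,"z":0,"wx":0,"wy":0,"wz":0.5,"jaw":0},
])

```text
time_s: 9.38
ee_pos: [0.5924, 0.0869, 0.086]
eef_rot: [-3.141, -0.0, 2.587]
force: [-3.1, 0.4, 1.9]
grip_width: 0.0006
```

Run:
```python
from h import *
where(1)
```

```text
t 9.38 nut 1 face phi 1.016 (turn 0.447) r 36.88mm d 15.55mm z 0.0860 | Fpush 2.83 Frad -1.32 Fz 1.93 q6 -0.93
```

Run:
```python
from h import *
o=ctrl.get_obs(); s=np.r_[o['ee_pos'],o['eef_rot'][2]]
x=s[0]+.008*np.cos(s[3]); y=s[1]+.008*np.sin(s[3])
t=pose(3,3.993,.023); print(t)
plan(t[0],t[1],.125,t[2],10,start=[x,y,.126,s[3]])
```

```text
(np.float64(0.5123616382992692), np.float64(-0.10503920161809839), 2.4222036732051033)
rows 10 x -0.28 y -1.01 z 0.01 wz 0.21 path [(np.float64(0.58), np.float64(0.071)), (np.float64(0.567), np.float64(0.031)), (np.float64(0.553), np.float64(-0.008)), (np.float64(0.537), np.float64(-0.047)), (np.float64(0.521), np.float64(-0.086))] (np.float64(0.512), np.float64(-0.105))
```

Request:
carry_out([
  {"x":0.4,"y":0,"z":0,"wx":0,"wy":0,"wz":0,"jaw":0},
  {"x":0,"y":0,"z":-1,"wx":0,"wy":0,"wz":0,"jaw":0},
  {"x":0,"y":0,"z":-1,"wx":0,"wy":0,"wz":0,"jaw":0},
  {"x":-0.28,"y":-1,"z":0,"wx":0,"wy":0,"wz":0.21,"jaw":0},
  {"x":-0.28,"y":-1,"z":0,"wx":0,"wy":0,"wz":0.21,"jaw":0},
  {"x":-0.28,"y":-1,"z":0,"wx":0,"wy":0,"wz":0.21,"jaw":0},
  {"x":-0.28,"y":-1,"z":0,"wx":0,"wy":0,"wz":0.21,"jaw":0},
  {"x":-0.28,"y":-1,"z":0,"wx":0,"wy":0,"wz":0.21,"jaw":0},
  {"x":-0.28,"y":-1,"z":0,"wx":0,"wy":0,"wz":0.21,"jaw":0},
  {"x":-0.28,"y":-1,"z":0,"wx":0,"wy":0,"wz":0.21,"jaw":0},
  {"x":-0.28,"y":-1,"z":0,"wx":0,"wy":0,"wz":0.21,"jaw":0},
])

```text
time_s: 10.3
ee_pos: [0.5295, -0.066, 0.126]
eef_rot: [3.142, 0.0, 2.454]
force: [-0.0, 0.2, -0.2]
grip_width: 0.0006
```

Request:
carry_out([
  {"x":-0.28,"y":-1,"z":0,"wx":0,"wy":0,"wz":0.21,"jaw":0},
  {"x":-0.28,"y":-1,"z":0,"wx":0,"wy":0,"wz":0.21,"jaw":0},
  {"x":0,"y":0,"z":0,"wx":0,"wy":0,"wz":0,"jaw":0},
  {"x":0,"y":0,"z":0,"wx":0,"wy":0,"wz":0,"jaw":0},
])

```text
time_s: 10.63
ee_pos: [0.5128, -0.1035, 0.1262]
eef_rot: [3.141, 0.0, 2.419]
force: [-0.9, 0.2, -0.0]
grip_width: 0.0004
```

```bash
python3 - <<'E'
from h import *
where(3)
E
python3 look.py pics/h.png
```

```text
t 10.63 nut 3 face phi 3.990 (turn 0.003) r 36.44mm d 22.43mm z 0.1262 | Fpush -0.80 Frad 0.47 Fz -0.03 q6 -1.12
[ 0.51284158 -0.10346784  0.12616151] [3.14141766e+00 4.03604710e-04 2.41944819e+00] [-0.91328093  0.17184258 -0.02572653] [-2.69086163e-01  3.21167846e-01  1.68782488e+00 -2.13502179e-05
  1.13216044e+00 -1.11772900e+00] 0.00036033374416500057
cover_top 0.74 [159.5 375.2] [ 0.5543 -0.0062  0.066 ]
axis1 0.93 [236.5 387. ] [ 0.6081 -0.0396  0.088 ]
axis1 0.72 [ 84.9 374.2] [0.4993 0.0246 0.088 ]
axis1 0.65 [174.8 305.1] [ 0.5177 -0.0605  0.088 ]
axis1 0.6 [155.3 443.8] [0.5846 0.0428 0.088 ]
axis1 0.4 [158.8 370.9] [ 0.5422 -0.0129  0.088 ]
post1 0.73 [232.5 387. ] [ 0.6048 -0.0376  0.088 ]
post1 0.67 [149.7 479.5] [0.6075 0.0792 0.088 ]
post1 0.61 [ 53.9 337. ] [0.4638 0.0164 0.088 ]
post1 0.61 [177.  257.5] [ 0.4953 -0.0885  0.088 ]
post1 0.59 [271.1 391.2] [ 0.6428 -0.055   0.088 ]
10.8333
```

View pics/h.png

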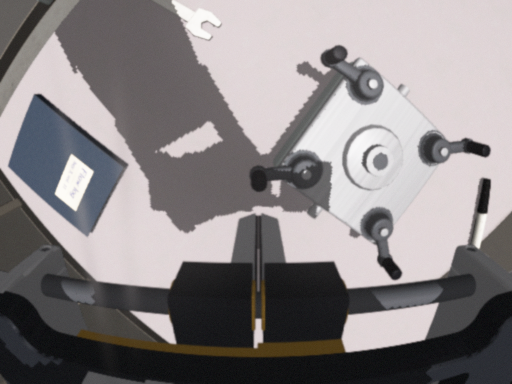

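Request:
carry_out([
  {"x":0,"y":-0.08,"z":0.66,"wx":0,"wy":0,"wz":0,"jaw":0},
  {"x":0,"y":0,"z":0.66,"wx":0,"wy":0,"wz":0,"jaw":0},
  {"x":0,"y":0,"z":0.68,"wx":0,"wy":0,"wz":0,"jaw":0},
  {"x":0.1,"y":0,"z":0,"wx":0,"wy":0,"wz":0,"jaw":0},
  {"x":0.1,"y":0,"z":0,"wx":0,"wy":0,"wz":0,"jaw":0},
])

```text
time_s: 11.25
ee_pos: [0.509, -0.1011, 0.0858]
eef_rot: [-3.141, -0.001, 2.42]
force: [-0.2, -0.7, 1.0]
grip_width: 0.0008
```

Run:
```python
from h import *
where(3)
```

```text
t 11.25 nut 3 face phi 3.991 (turn 0.002) r 37.23mm d 17.95mm z 0.0858 | Fpush 0.30 Frad 0.70 Fz 1.04 q6 -1.12
```

Request:
carry_out([
  {"x":0.1,"y":0,"z":0,"wx":0,"wy":0,"wz":0,"jaw":0},
])

```text
time_s: 11.33
ee_pos: [0.5079, -0.1, 0.0867]
eef_rot: [3.141, 0.001, 2.42]
force: [0.8, -0.8, -0.2]
grip_width: 0.0007
```

Run:
```python
from h import *
where(3)
```

```text
t 11.33 nut 3 face phi 3.990 (turn 0.003) r 37.11mm d 16.45mm z 0.0867 | Fpush 1.16 Frad 0.07 Fz -0.17 q6 -1.11
```

Request:
carry_out([
  {"x":0.1,"y":0,"z":0,"wx":0,"wy":0,"wz":0,"jaw":0},
])

```text
time_s: 11.42
ee_pos: [0.5067, -0.099, 0.087]
eef_rot: [3.141, 0.002, 2.419]
force: [1.9, -2.1, -0.8]
grip_width: 0.0001
```

Run:
```python
from h import *
where(3)
```

```text
t 11.42 nut 3 face phi 3.990 (turn 0.003) r 37.16mm d 14.86mm z 0.0870 | Fpush 2.79 Frad 0.29 Fz -0.77 q6 -1.11
```

Request:
carry_out([
  {"x":0.114,"y":-0.045,"z":0,"wx":0,"wy":0,"wz":0.75,"jaw":0},
  {"x":0.114,"y":-0.045,"z":0,"wx":0,"wy":0,"wz":0.75,"jaw":0},
  {"x":0.114,"y":-0.045,"z":0,"wx":0,"wy":0,"wz":0.75,"jaw":0},
  {"x":0.114,"y":-0.045,"z":0,"wx":0,"wy":0,"wz":0.75,"jaw":0},
  {"x":0.114,"y":-0.045,"z":0,"wx":0,"wy":0,"wz":0.75,"jaw":0},
  {"x":0.114,"y":-0.045,"z":0,"wx":0,"wy":0,"wz":0.75,"jaw":0},
  {"x":0.114,"y":-0.045,"z":0,"wx":0,"wy":0,"wz":0.75,"jaw":0},
])

```text
time_s: 12.0
ee_pos: [0.4917, -0.0907, 0.0869]
eef_rot: [3.14, 0.002, 1.996]
force: [1.2, -2.7, -1.5]
grip_width: 0.0003
```

Run:
```python
from h import *
where(3)
o=ctrl.get_obs(); s=np.r_[o['ee_pos'],o['eef_rot'][2]]
x=s[0]-.008*np.cos(s[3]); y=s[1]-.008*np.sin(s[3])
t=pose(2,3.424,.0225); print(t)
plan(t[0],t[1],.125,t[2],6,start=[x,y,.126,s[3]])
```

```text
t 12.00 nut 3 face phi 3.567 (turn 0.426) r 37.98mm d 15.11mm z 0.0869 | Fpush 3.01 Frad 0.01 Fz -1.53 q6 -0.68
(np.float64(0.4684753198014599), np.float64(-0.00609811651162191), 1.8532036732051034)
rows 6 x 0.80 y 0.07 z 0.01 wz 0.30 path [(np.float64(0.49), np.float64(-0.083)), (np.float64(0.485), np.float64(-0.068)), (np.float64(0.48), np.float64(-0.052)), (np.float64(0.476), np.float64(-0.037)), (np.float64(0.472), np.float64(-0.021)), (np.float64(0.469), np.float64(-0.005))] (np.float64(0.469), np.float64(-0.005))
```

Request:
carry_out([
  {"x":-0.4,"y":0,"z":0,"wx":0,"wy":0,"wz":0,"jaw":0},
  {"x":0,"y":0,"z":-1,"wx":0,"wy":0,"wz":0,"jaw":0},
  {"x":0,"y":0,"z":-1,"wx":0,"wy":0,"wz":0,"jaw":0},
  {"x":0.8,"y":0.07,"z":0,"wx":0,"wy":0,"wz":0.3,"jaw":0},
  {"x":0.8,"y":0.07,"z":0,"wx":0,"wy":0,"wz":0.3,"jaw":0},
  {"x":0.8,"y":0.07,"z":0,"wx":0,"wy":0,"wz":0.3,"jaw":0},
  {"x":0.8,"y":0.07,"z":0,"wx":0,"wy":0,"wz":0.3,"jaw":0},
  {"x":0.8,"y":0.07,"z":0,"wx":0,"wy":0,"wz":0.3,"jaw":0},
  {"x":0.8,"y":0.07,"z":0,"wx":0,"wy":0,"wz":0.3,"jaw":0},
  {"x":0,"y":0,"z":0,"wx":0,"wy":0,"wz":0,"jaw":0},
  {"x":0,"y":0,"z":0,"wx":0,"wy":0,"wz":0,"jaw":0},
])

```text
time_s: 12.92
ee_pos: [0.4685, -0.0053, 0.1266]
eef_rot: [3.141, 0.0, 1.858]
force: [-0.8, -1.0, 0.4]
grip_width: 0.0002
```

```bash
python3 - <<'E'
from h import *
where(2)
E
python3 look.py pics/i.png
```

```text
t 12.92 nut 2 face phi 3.429 (turn -0.005) r 37.90mm d 21.55mm z 0.1266 | Fpush 0.77 Frad 1.08 Fz 0.36 q6 -0.38
[ 0.46845874 -0.00531051  0.12658096] [3.14078758e+00 3.66469484e-04 1.85813231e+00] [-0.81685132 -1.04886995  0.36252384] [-8.95130783e-02  2.05253027e-01  1.83593287e+00 -4.99351963e-05
  1.09952332e+00 -3.76826554e-01] 0.00015788586334080138
cover_top 0.59 [220.2 348.1] [ 0.5526 -0.0037  0.066 ]
axis1 0.9 [183.3 410.2] [0.5847 0.048  0.088 ]
axis1 0.87 [179.7 307.7] [0.4992 0.0257 0.088 ]
axis1 0.62 [276.7 388. ] [ 0.6049 -0.0398  0.088 ]
post1 0.8 [179.6 261.8] [0.4658 0.0159 0.088 ]
post1 0.78 [294.1 411.4] [ 0.643  -0.0544  0.088 ]
post1 0.6 [157.7 441. ] [0.6059 0.0777 0.088 ]
post1 0.49 [184.8 407. ] [0.5822 0.0459 0.088 ]
13.1167
```

View pics/i.png

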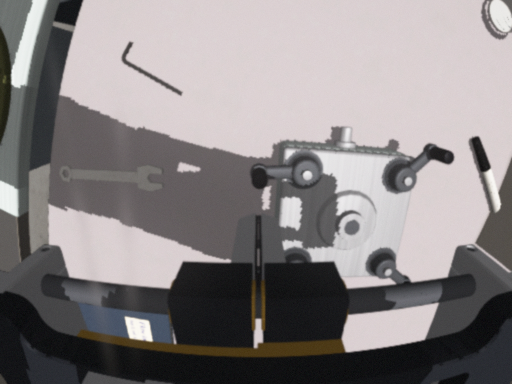

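Request:
carry_out([
  {"x":0,"y":0,"z":0.66,"wx":0,"wy":0,"wz":0,"jaw":0},
  {"x":0,"y":0,"z":0.66,"wx":0,"wy":0,"wz":0,"jaw":0},
  {"x":0,"y":0,"z":0.68,"wx":0,"wy":0,"wz":0,"jaw":0},
  {"x":0.1,"y":0,"z":0,"wx":0,"wy":0,"wz":0,"jaw":0},
  {"x":0.1,"y":0,"z":0,"wx":0,"wy":0,"wz":0,"jaw":0},
])

```text
time_s: 13.53
ee_pos: [0.4668, -0.0018, 0.0859]
eef_rot: [-3.14, -0.0, 1.854]
force: [0.3, -1.2, 0.5]
grip_width: 0.0004
```

Run:
```python
from h import *
where(2)
```

```text
t 13.53 nut 2 face phi 3.425 (turn -0.001) r 38.44mm d 17.83mm z 0.0859 | Fpush 1.21 Frad -0.01 Fz 0.48 q6 -0.37
```

Request:
carry_out([
  {"x":0.1,"y":0,"z":0,"wx":0,"wy":0,"wz":0,"jaw":0},
])

```text
time_s: 13.62
ee_pos: [0.4667, 0.0004, 0.0867]
eef_rot: [3.141, 0.0, 1.855]
force: [0.4, -0.8, 0.9]
grip_width: 0.0006
```

Run:
```python
from h import *
where(2)
```

```text
t 13.62 nut 2 face phi 3.425 (turn -0.001) r 37.90mm d 15.76mm z 0.0867 | Fpush 0.93 Frad -0.19 Fz 0.89 q6 -0.36
```

Request:
carry_out([
  {"x":0.08,"y":0,"z":0,"wx":0,"wy":0,"wz":0,"jaw":0},
])

```text
time_s: 13.7
ee_pos: [0.4663, 0.0021, 0.0869]
eef_rot: [3.14, 0.0, 1.855]
force: [0.3, -1.1, -1.1]
grip_width: 0.0006
```

Run:
```python
from h import *
where(2)
```

```text
t 13.70 nut 2 face phi 3.426 (turn -0.002) r 37.81mm d 14.01mm z 0.0869 | Fpush 1.14 Frad 0.03 Fz -1.10 q6 -0.36
```

Request:
carry_out([
  {"x":0.08,"y":0,"z":0,"wx":0,"wy":0,"wz":0,"jaw":0},
])

```text
time_s: 13.78
ee_pos: [0.4659, 0.0034, 0.0868]
eef_rot: [3.141, 0.001, 1.855]
force: [-0.6, -3.2, 1.4]
grip_width: 0.0003
```

Run:
```python
from h import *
where(2)
```

```text
t 13.78 nut 2 face phi 3.426 (turn -0.002) r 37.88mm d 12.54mm z 0.0868 | Fpush 2.91 Frad 1.46 Fz 1.38 q6 -0.35
```

Request:
carry_out([
  {"x":0.114,"y":-0.042,"z":0,"wx":0,"wy":0,"wz":0.75,"jaw":0},
  {"x":0.114,"y":-0.042,"z":0,"wx":0,"wy":0,"wz":0.75,"jaw":0},
  {"x":0.114,"y":-0.042,"z":0,"wx":0,"wy":0,"wz":0.75,"jaw":0},
  {"x":0.114,"y":-0.042,"z":0,"wx":0,"wy":0,"wz":0.75,"jaw":0},
  {"x":0.114,"y":-0.042,"z":0,"wx":0,"wy":0,"wz":0.75,"jaw":0},
  {"x":0.114,"y":-0.042,"z":0,"wx":0,"wy":0,"wz":0.75,"jaw":0},
  {"x":0.114,"y":-0.042,"z":0,"wx":0,"wy":0,"wz":0.75,"jaw":0},
])

```text
time_s: 14.37
ee_pos: [0.4582, 0.0186, 0.0866]
eef_rot: [3.141, 0.0, 1.432]
force: [0.5, -3.3, 0.6]
grip_width: 0.0006
```

Run:
```python
from h import *
where(2)
o=ctrl.get_obs(); s=np.r_[o['ee_pos'],o['eef_rot'][2]]
x=s[0]-.008*np.cos(s[3]); y=s[1]-.008*np.sin(s[3])
t=pose(4,-.3605,.0225); print(t)
plan(t[0],t[1],.125,t[2],11,start=[x,y,.126,s[3]])
```

```text
t 14.37 nut 2 face phi 3.003 (turn 0.421) r 39.03mm d 13.03mm z 0.0866 | Fpush 3.21 Frad -0.94 Fz 0.62 q6 0.10
(np.float64(0.6509940797408443), np.float64(-0.032350488414475256), 1.2102963267948965)
rows 11 x 0.02 y 0.90 z 0.00 wz 0.25 path [(np.float64(0.475), np.float64(0.009)), (np.float64(0.511), np.float64(0.003)), (np.float64(0.546), np.float64(-0.003)), (np.float64(0.581), np.float64(-0.011)), (np.float64(0.616), np.float64(-0.021)), (np.float64(0.65), np.float64(-0.032))] (np.float64(0.65), np.float64(-0.032))
```

Request:
carry_out([
  {"x":-0.4,"y":0,"z":0,"wx":0,"wy":0,"wz":0,"jaw":0},
  {"x":0,"y":0,"z":-1,"wx":0,"wy":0,"wz":0,"jaw":0},
  {"x":0,"y":0,"z":-1,"wx":0,"wy":0,"wz":0,"jaw":0},
  {"x":0.02,"y":0.9,"z":0,"wx":0,"wy":0,"wz":0.25,"jaw":0},
  {"x":0.02,"y":0.9,"z":0,"wx":0,"wy":0,"wz":0.25,"jaw":0},
  {"x":0.02,"y":0.9,"z":0,"wx":0,"wy":0,"wz":0.25,"jaw":0},
  {"x":0.02,"y":0.9,"z":0,"wx":0,"wy":0,"wz":0.25,"jaw":0},
  {"x":0.02,"y":0.9,"z":0,"wx":0,"wy":0,"wz":0.25,"jaw":0},
  {"x":0.02,"y":0.9,"z":0,"wx":0,"wy":0,"wz":0.25,"jaw":0},
  {"x":0.02,"y":0.9,"z":0,"wx":0,"wy":0,"wz":0.25,"jaw":0},
])

```text
time_s: 15.2
ee_pos: [0.5818, -0.0118, 0.1263]
eef_rot: [3.141, -0.0, 1.296]
force: [-0.4, 1.1, 0.4]
grip_width: 0.0004
```

Request:
carry_out([
  {"x":0.02,"y":0.9,"z":0,"wx":0,"wy":0,"wz":0.25,"jaw":0},
  {"x":0.02,"y":0.9,"z":0,"wx":0,"wy":0,"wz":0.25,"jaw":0},
  {"x":0.02,"y":0.9,"z":0,"wx":0,"wy":0,"wz":0.25,"jaw":0},
  {"x":0.02,"y":0.9,"z":0,"wx":0,"wy":0,"wz":0.25,"jaw":0},
  {"x":0,"y":0,"z":0,"wx":0,"wy":0,"wz":0,"jaw":0},
  {"x":0,"y":0,"z":0,"wx":0,"wy":0,"wz":0,"jaw":0},
])

```text
time_s: 15.7
ee_pos: [0.65, -0.0318, 0.1256]
eef_rot: [-3.141, 0.0, 1.216]
force: [-0.7, 0.7, -0.2]
grip_width: 0.0004
```

```bash
python3 - <<'E'
from h import *
where(4)
E
python3 look.py pics/j.png
```

```text
t 15.70 nut 4 face phi -0.354 (turn -0.006) r 37.07mm d 22.42mm z 0.1256 | Fpush 0.41 Frad -0.91 Fz -0.16 q6 0.25
[ 0.65004987 -0.03184439  0.12562517] [-3.14099941e+00  9.50575518e-05  1.21631716e+00] [-0.71411211  0.70214002 -0.16482638] [-1.05236672e-01  5.92418296e-01  1.29173790e+00  5.69784763e-05
  1.25803481e+00  2.49224976e-01] 0.000351608197794006
cover_top 0.78 [206.7 146.9] [ 0.555  -0.0059  0.066 ]
axis1 0.92 [139.1 141.5] [0.5863 0.0496 0.088 ]
axis1 0.7 [275.4 132.7] [ 0.5195 -0.0565  0.088 ]
axis1 0.64 [229.8 208.8] [ 0.6072 -0.0369  0.088 ]
post1 0.78 [207.5  48.4] [0.4657 0.0319 0.088 ]
post1 0.74 [ 90.5 150. ] [0.6072 0.0808 0.088 ]
15.9
```

View pics/j.png

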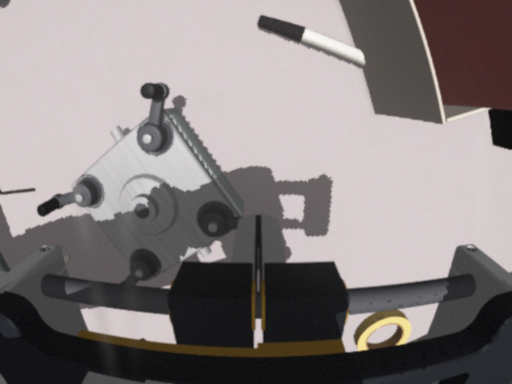

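Request:
carry_out([
  {"x":0,"y":0.05,"z":0.66,"wx":0,"wy":0,"wz":0,"jaw":0},
  {"x":0,"y":0,"z":0.66,"wx":0,"wy":0,"wz":0,"jaw":0},
  {"x":0,"y":0,"z":0.64,"wx":0,"wy":0,"wz":0,"jaw":0},
  {"x":-0.1,"y":0,"z":0,"wx":0,"wy":0,"wz":0,"jaw":0},
  {"x":-0.1,"y":0,"z":0,"wx":0,"wy":0,"wz":0,"jaw":0},
  {"x":-0.05,"y":0,"z":0,"wx":0,"wy":0,"wz":0,"jaw":0},
])

```text
time_s: 16.4
ee_pos: [0.6493, -0.0365, 0.0869]
eef_rot: [-3.142, 0.0, 1.215]
force: [-0.1, -0.8, 0.5]
grip_width: 0.0003
```

Run:
```python
from h import *
where(4)
```

```text
t 16.40 nut 4 face phi -0.356 (turn -0.004) r 37.96mm d 17.81mm z 0.0869 | Fpush -0.81 Frad 0.15 Fz 0.47 q6 0.24
```

Request:
carry_out([
  {"x":-0.08,"y":0,"z":0,"wx":0,"wy":0,"wz":0,"jaw":0},
])

```text
time_s: 16.48
ee_pos: [0.649, -0.0379, 0.0874]
eef_rot: [3.141, -0.0, 1.215]
force: [-0.0, -0.7, -0.2]
grip_width: 0.0004
```

Run:
```python
from h import *
where(4)
```

```text
t 16.48 nut 4 face phi -0.356 (turn -0.004) r 38.16mm d 16.40mm z 0.0874 | Fpush -0.62 Frad 0.23 Fz -0.18 q6 0.24
```

Request:
carry_out([
  {"x":-0.08,"y":0,"z":0,"wx":0,"wy":0,"wz":0,"jaw":0},
])

```text
time_s: 16.57
ee_pos: [0.6485, -0.0393, 0.0875]
eef_rot: [3.141, -0.0, 1.215]
force: [0.5, 2.5, 0.6]
grip_width: 0.0006
```

Run:
```python
from h import *
where(4)
```

```text
t 16.57 nut 4 face phi -0.356 (turn -0.004) r 38.15mm d 14.89mm z 0.0875 | Fpush 2.46 Frad -0.42 Fz 0.64 q6 0.24
```

Contact at d ≈ 15.3. Turn about 0.43 more.

Request:
carry_out([
  {"x":-0.114,"y":0.045,"z":0,"wx":0,"wy":0,"wz":0.75,"jaw":0},
  {"x":-0.114,"y":0.045,"z":0,"wx":0,"wy":0,"wz":0.75,"jaw":0},
  {"x":-0.114,"y":0.045,"z":0,"wx":0,"wy":0,"wz":0.75,"jaw":0},
  {"x":-0.114,"y":0.045,"z":0,"wx":0,"wy":0,"wz":0.75,"jaw":0},
  {"x":-0.114,"y":0.045,"z":0,"wx":0,"wy":0,"wz":0.75,"jaw":0},
  {"x":-0.114,"y":0.045,"z":0,"wx":0,"wy":0,"wz":0.75,"jaw":0},
  {"x":-0.114,"y":0.045,"z":0,"wx":0,"wy":0,"wz":0.75,"jaw":0},
  {"x":-0.03,"y":0.01,"z":0,"wx":0,"wy":0,"wz":0.2,"jaw":0},
])

```text
time_s: 17.23
ee_pos: [0.6453, -0.0565, 0.0873]
eef_rot: [3.142, -0.001, 0.776]
force: [-0.1, 2.7, -0.9]
grip_width: 0.0002
```

Run:
```python
from h import *
where(4)
o=ctrl.get_obs(); s=np.r_[o['ee_pos'],o['eef_rot'][2]]
x=s[0]+.008*np.cos(s[3]); y=s[1]+.008*np.sin(s[3])
t=pose(1,1.016,.0225,.0375); print(t)
plan(t[0],t[1],.125,t[2],24,start=[x,y,.126,s[3]])
```

```text
t 17.23 nut 4 face phi -0.795 (turn 0.435) r 38.23mm d 15.42mm z 0.0873 | Fpush 1.86 Frad -2.01 Fz -0.87 q6 0.65
(np.float64(0.5868287077201941), np.float64(0.09112761972258), 2.5867963267948966)
rows 24 x 0.35 y -0.13 z 0.00 wz -0.94 path [(np.float64(0.654), np.float64(-0.044)), (np.float64(0.662), np.float64(-0.015)), (np.float64(0.66), np.float64(0.014)), (np.float64(0.65), np.float64(0.042)), (np.float64(0.632), np.float64(0.066)), (np.float64(0.608), np.float64(0.083))] (np.float64(0.587), np.float64(0.091))
```

Request:
carry_out([
  {"x":0.4,"y":0,"z":0,"wx":0,"wy":0,"wz":0,"jaw":0},
  {"x":0,"y":0,"z":-1,"wx":0,"wy":0,"wz":0,"jaw":0},
  {"x":0,"y":0,"z":-1,"wx":0,"wy":0,"wz":0,"jaw":0},
  {"x":0.35,"y":-0.13,"z":0,"wx":0,"wy":0,"wz":-0.94,"jaw":0},
  {"x":0.35,"y":-0.13,"z":0,"wx":0,"wy":0,"wz":-0.94,"jaw":0},
  {"x":0.35,"y":-0.13,"z":0,"wx":0,"wy":0,"wz":-0.94,"jaw":0},
  {"x":0.35,"y":-0.13,"z":0,"wx":0,"wy":0,"wz":-0.94,"jaw":0},
  {"x":0.35,"y":-0.13,"z":0,"wx":0,"wy":0,"wz":-0.94,"jaw":0},
  {"x":0.35,"y":-0.13,"z":0,"wx":0,"wy":0,"wz":-0.94,"jaw":0},
  {"x":0.35,"y":-0.13,"z":0,"wx":0,"wy":0,"wz":-0.94,"jaw":0},
  {"x":0.35,"y":-0.13,"z":0,"wx":0,"wy":0,"wz":-0.94,"jaw":0},
  {"x":0.35,"y":-0.13,"z":0,"wx":0,"wy":0,"wz":-0.94,"jaw":0},
])

```text
time_s: 18.23
ee_pos: [0.6602, 0.015, 0.127]
eef_rot: [3.141, 0.0, 1.462]
force: [0.5, 0.2, 0.0]
grip_width: 0.0003
```

Request:
carry_out([
  {"x":0.35,"y":-0.13,"z":0,"wx":0,"wy":0,"wz":-0.94,"jaw":0},
  {"x":0.35,"y":-0.13,"z":0,"wx":0,"wy":0,"wz":-0.94,"jaw":0},
  {"x":0.35,"y":-0.13,"z":0,"wx":0,"wy":0,"wz":-0.94,"jaw":0},
  {"x":0.35,"y":-0.13,"z":0,"wx":0,"wy":0,"wz":-0.94,"jaw":0},
  {"x":0.35,"y":-0.13,"z":0,"wx":0,"wy":0,"wz":-0.94,"jaw":0},
  {"x":0.35,"y":-0.13,"z":0,"wx":0,"wy":0,"wz":-0.94,"jaw":0},
  {"x":0.35,"y":-0.13,"z":0,"wx":0,"wy":0,"wz":-0.94,"jaw":0},
  {"x":0.35,"y":-0.13,"z":0,"wx":0,"wy":0,"wz":-0.94,"jaw":0},
  {"x":0.35,"y":-0.13,"z":0,"wx":0,"wy":0,"wz":-0.94,"jaw":0},
  {"x":0.35,"y":-0.13,"z":0,"wx":0,"wy":0,"wz":-0.94,"jaw":0},
  {"x":0.35,"y":-0.13,"z":0,"wx":0,"wy":0,"wz":-0.94,"jaw":0},
  {"x":0.35,"y":-0.13,"z":0,"wx":0,"wy":0,"wz":-0.94,"jaw":0},
])

```text
time_s: 19.23
ee_pos: [0.6073, 0.0837, 0.1271]
eef_rot: [3.141, 0.001, 2.364]
force: [0.8, -0.4, 1.1]
grip_width: -0.0001
```

Request:
carry_out([
  {"x":0.35,"y":-0.13,"z":0,"wx":0,"wy":0,"wz":-0.94,"jaw":0},
  {"x":0.35,"y":-0.13,"z":0,"wx":0,"wy":0,"wz":-0.94,"jaw":0},
  {"x":0.35,"y":-0.13,"z":0,"wx":0,"wy":0,"wz":-0.94,"jaw":0},
  {"x":0,"y":0,"z":0,"wx":0,"wy":0,"wz":0,"jaw":0},
  {"x":0,"y":0,"z":0,"wx":0,"wy":0,"wz":0,"jaw":0},
])

```text
time_s: 19.65
ee_pos: [0.5865, 0.0911, 0.1272]
eef_rot: [3.141, 0.001, 2.583]
force: [1.0, -0.3, -0.5]
grip_width: 0.0004
```

```bash
python3 - <<'E'
from h import *
where(1)
E
python3 look.py pics/k.png
```

```text
t 19.65 nut 1 face phi 1.012 (turn 0.451) r 37.20mm d 22.89mm z 0.1272 | Fpush -1.02 Frad 0.25 Fz -0.48 q6 -0.92
[0.58651273 0.0910751  0.12723543] [3.14135145e+00 6.73724894e-04 2.58287629e+00] [ 0.99853783 -0.32656797 -0.48059351] [ 9.24480884e-02  4.66795111e-01  1.47945452e+00 -2.32775675e-04
  1.19466096e+00 -9.19546523e-01] 0.0004080625078263012
cover_top 0.96 [217.2 149.6] [ 0.5513 -0.0031  0.066 ]
cover_top 0.25 [319.  149.2] [ 0.6444 -0.0871  0.066 ]
axis1 0.83 [291.1 153.4] [ 0.6079 -0.0376  0.088 ]
axis1 0.82 [231.5 210.7] [0.5852 0.0466 0.088 ]
axis1 0.68 [227.7  79.8] [ 0.5204 -0.06    0.088 ]
axis1 0.67 [159.7 131.4] [0.5018 0.026  0.088 ]
post1 0.95 [113.8 114.3] [0.4637 0.0352 0.088 ]
post1 0.76 [205.7  49.7] [ 0.486  -0.0765  0.088 ]
post1 0.59 [319.8 149.9] [ 0.6341 -0.0669  0.088 ]
19.85
```

View pics/k.png

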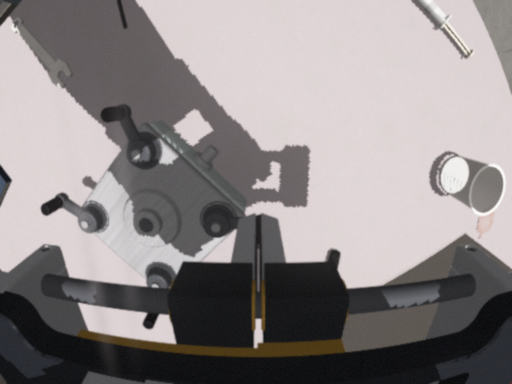

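Request:
carry_out([
  {"x":0,"y":0.03,"z":0.68,"wx":0,"wy":0,"wz":0,"jaw":0},
  {"x":0,"y":0,"z":0.68,"wx":0,"wy":0,"wz":0,"jaw":0},
  {"x":0,"y":0,"z":0.68,"wx":0,"wy":0,"wz":0,"jaw":0},
  {"x":-0.1,"y":0,"z":0,"wx":0,"wy":0,"wz":0,"jaw":0},
  {"x":-0.1,"y":0,"z":0,"wx":0,"wy":0,"wz":0,"jaw":0},
  {"x":-0.1,"y":0,"z":0,"wx":0,"wy":0,"wz":0,"jaw":0},
  {"x":-0.114,"y":0.045,"z":0,"wx":0,"wy":0,"wz":0.75,"jaw":0},
  {"x":-0.114,"y":0.045,"z":0,"wx":0,"wy":0,"wz":0.75,"jaw":0},
])

```text
time_s: 20.52
ee_pos: [0.5967, 0.0871, 0.087]
eef_rot: [3.141, 0.0, 2.461]
force: [-3.3, 0.8, -0.9]
grip_width: 0.0002
```

Run:
```python
from h import *
where(1)
```

```text
t 20.52 nut 1 face phi 0.890 (turn 0.573) r 37.43mm d 16.84mm z 0.0870 | Fpush 3.06 Frad -1.47 Fz -0.94 q6 -0.81
```

Request:
carry_out([
  {"x":-0.114,"y":0.045,"z":0,"wx":0,"wy":0,"wz":0.75,"jaw":0},
  {"x":-0.114,"y":0.045,"z":0,"wx":0,"wy":0,"wz":0.75,"jaw":0},
  {"x":-0.114,"y":0.045,"z":0,"wx":0,"wy":0,"wz":0.75,"jaw":0},
  {"x":-0.114,"y":0.045,"z":0,"wx":0,"wy":0,"wz":0.75,"jaw":0},
])

```text
time_s: 20.85
ee_pos: [0.6057, 0.0834, 0.0869]
eef_rot: [3.141, -0.0, 2.22]
force: [-2.4, 0.9, -0.8]
grip_width: 0.0005
```

Run:
```python
from h import *
where(1)
```

```text
t 20.85 nut 1 face phi 0.650 (turn 0.813) r 37.28mm d 16.91mm z 0.0869 | Fpush 2.20 Frad -1.35 Fz -0.77 q6 -0.57
```

Request:
carry_out([
  {"x":-0.114,"y":0.045,"z":0,"wx":0,"wy":0,"wz":0.75,"jaw":0},
  {"x":-0.076,"y":0.03,"z":0,"wx":0,"wy":0,"wz":0.5,"jaw":0},
])

```text
time_s: 21.02
ee_pos: [0.609, 0.0813, 0.0869]
eef_rot: [3.141, -0.0, 2.12]
force: [-4.0, 2.1, 0.0]
grip_width: 0.0004
```

Run:
```python
from h import *
where(1)
```

```text
t 21.02 nut 1 face phi 0.549 (turn 0.914) r 37.17mm d 17.01mm z 0.0869 | Fpush 3.86 Frad -2.35 Fz 0.03 q6 -0.48
```

Request:
carry_out([
  {"x":-0.076,"y":0.03,"z":0,"wx":0,"wy":0,"wz":0.5,"jaw":0},
  {"x":-0.076,"y":0.03,"z":0,"wx":0,"wy":0,"wz":0.5,"jaw":0},
])

```text
time_s: 21.18
ee_pos: [0.6115, 0.0794, 0.0869]
eef_rot: [3.141, -0.001, 2.041]
force: [-3.6, 2.6, -0.7]
grip_width: 0.0006
```

Run:
```python
from h import *
where(1)
```

```text
t 21.18 nut 1 face phi 0.471 (turn 0.992) r 37.04mm d 17.03mm z 0.0869 | Fpush 3.88 Frad -2.01 Fz -0.69 q6 -0.40
```

Request:
carry_out([
  {"x":-0.076,"y":0.03,"z":0,"wx":0,"wy":0,"wz":0.5,"jaw":0},
  {"x":-0.076,"y":0.03,"z":0,"wx":0,"wy":0,"wz":0.5,"jaw":0},
])

```text
time_s: 21.35
ee_pos: [0.6139, 0.0772, 0.0869]
eef_rot: [3.142, -0.001, 1.961]
force: [-3.3, 3.0, -0.6]
grip_width: 0.0007
```

Request:
carry_out([
  {"x":-0.076,"y":0.03,"z":0,"wx":0,"wy":0,"wz":0.5,"jaw":0},
  {"x":-0.076,"y":0.03,"z":0,"wx":0,"wy":0,"wz":0.5,"jaw":0},
])

```text
time_s: 21.52
ee_pos: [0.6161, 0.0749, 0.0869]
eef_rot: [3.142, -0.001, 1.881]
force: [-5.4, 5.3, -0.4]
grip_width: 0.0004
```

Run:
```python
from h import *
where(1)
```

```text
t 21.52 nut 1 face phi 0.311 (turn 1.152) r 36.84mm d 17.06mm z 0.0869 | Fpush 6.75 Frad -3.55 Fz -0.37 q6 -0.25
```

Request:
carry_out([
  {"x":-0.076,"y":0.02,"z":0,"wx":0,"wy":0,"wz":0.5,"jaw":0},
])

```text
time_s: 21.6
ee_pos: [0.6168, 0.074, 0.0869]
eef_rot: [-3.142, -0.002, 1.841]
force: [-4.9, 7.9, 0.2]
grip_width: 0.0007
```

Run:
```python
from h import *
where(1)
```

```text
t 21.60 nut 1 face phi 0.271 (turn 1.192) r 36.62mm d 17.43mm z 0.0869 | Fpush 8.98 Frad -2.64 Fz 0.20 q6 -0.21
```

Request:
carry_out([
  {"x":-0.076,"y":0.02,"z":0,"wx":0,"wy":0,"wz":0.5,"jaw":0},
])

```text
time_s: 21.68
ee_pos: [0.6176, 0.073, 0.0869]
eef_rot: [3.142, -0.002, 1.802]
force: [-4.3, 8.9, 0.5]
grip_width: 0.0006
```

Run:
```python
from h import *
where(1)
```

```text
t 21.68 nut 1 face phi 0.231 (turn 1.232) r 36.43mm d 17.69mm z 0.0869 | Fpush 9.65 Frad -2.17 Fz 0.49 q6 -0.17
```

Request:
carry_out([
  {"x":-0.07,"y":0.02,"z":0,"wx":0,"wy":0,"wz":0.4,"jaw":0},
])

```text
time_s: 21.77
ee_pos: [0.6184, 0.0719, 0.087]
eef_rot: [3.141, -0.002, 1.77]
force: [-4.6, 10.6, 0.9]
grip_width: 0.0003
```

Run:
```python
from h import *
where(1)
```

```text
t 21.77 nut 1 face phi 0.199 (turn 1.264) r 36.37mm d 17.70mm z 0.0870 | Fpush 11.33 Frad -2.38 Fz 0.85 q6 -0.14
```

Run:
```python
from h import *
o=ctrl.get_obs(); s=np.r_[o['ee_pos'],o['eef_rot'][2]]
x=s[0]+.008*np.cos(s[3]); y=s[1]+.008*np.sin(s[3])
t=pose(3,3.567,.0225); print(t)
plan(t[0],t[1],.127,t[2],12,start=[x,y,.127,s[3]])
```

```text
(np.float64(0.49477248015797376), np.float64(-0.09747688127315245), 1.9962036732051036)
rows 12 x -0.55 y -0.71 z -0.00 wz -0.24 path [(np.float64(0.605), np.float64(0.066)), (np.float64(0.582), np.float64(0.038)), (np.float64(0.561), np.float64(0.01)), (np.float64(0.54), np.float64(-0.02)), (np.float64(0.521), np.float64(-0.05)), (np.float64(0.503), np.float64(-0.081))] (np.float64(0.494), np.float64(-0.097))
```

Request:
carry_out([
  {"x":0.4,"y":0,"z":0,"wx":0,"wy":0,"wz":0,"jaw":0},
  {"x":0,"y":0,"z":-1,"wx":0,"wy":0,"wz":0,"jaw":0},
  {"x":0,"y":0,"z":-1,"wx":0,"wy":0,"wz":0,"jaw":0},
  {"x":-0.55,"y":-0.71,"z":0,"wx":0,"wy":0,"wz":-0.24,"jaw":0},
  {"x":-0.55,"y":-0.71,"z":0,"wx":0,"wy":0,"wz":-0.24,"jaw":0},
  {"x":-0.55,"y":-0.71,"z":0,"wx":0,"wy":0,"wz":-0.24,"jaw":0},
  {"x":-0.55,"y":-0.71,"z":0,"wx":0,"wy":0,"wz":-0.24,"jaw":0},
  {"x":-0.55,"y":-0.71,"z":0,"wx":0,"wy":0,"wz":-0.24,"jaw":0},
  {"x":-0.55,"y":-0.71,"z":0,"wx":0,"wy":0,"wz":-0.24,"jaw":0},
  {"x":-0.55,"y":-0.71,"z":0,"wx":0,"wy":0,"wz":-0.24,"jaw":0},
  {"x":-0.55,"y":-0.71,"z":0,"wx":0,"wy":0,"wz":-0.24,"jaw":0},
  {"x":-0.55,"y":-0.71,"z":0,"wx":0,"wy":0,"wz":-0.24,"jaw":0},
])

```text
time_s: 22.77
ee_pos: [0.5211, -0.0523, 0.1271]
eef_rot: [3.14, 0.001, 1.946]
force: [0.2, 0.1, 0.1]
grip_width: 0.0006
```

Request:
carry_out([
  {"x":-0.55,"y":-0.71,"z":0,"wx":0,"wy":0,"wz":-0.24,"jaw":0},
  {"x":-0.55,"y":-0.71,"z":0,"wx":0,"wy":0,"wz":-0.24,"jaw":0},
  {"x":-0.55,"y":-0.71,"z":0,"wx":0,"wy":0,"wz":-0.24,"jaw":0},
  {"x":0,"y":0,"z":0,"wx":0,"wy":0,"wz":0,"jaw":0},
  {"x":0,"y":0,"z":0,"wx":0,"wy":0,"wz":0,"jaw":0},
])

```text
time_s: 23.18
ee_pos: [0.4948, -0.0988, 0.1269]
eef_rot: [3.14, 0.001, 2.0]
force: [-1.2, 0.1, 0.0]
grip_width: 0.0006
```

```bash
python3 - <<'E'
from h import *
where(3)
E
python3 look.py pics/l.png
```

```text
t 23.18 nut 3 face phi 3.571 (turn 0.422) r 38.61mm d 23.56mm z 0.1269 | Fpush -0.62 Frad 1.09 Fz 0.03 q6 -0.70
[ 0.49481173 -0.0988055   0.12694273] [3.14042442e+00 1.03810652e-03 2.00039205e+00] [-1.24819037  0.10623321  0.0258681 ] [-2.69667177e-01  2.80700890e-01  1.73943270e+00 -4.72643253e-05
  1.11989681e+00 -6.99242945e-01] 0.0005564589968225045
cover_top 0.66 [129.  364.2] [ 0.5513 -0.0081  0.066 ]
cover_top 0.48 [105.7 468.6] [0.6405 0.0653 0.066 ]
axis1 0.96 [ 60.  333.9] [0.4992 0.0258 0.088 ]
axis1 0.86 [ 91.1 433.1] [0.5842 0.0471 0.088 ]
axis1 0.78 [174.7 306.5] [ 0.5183 -0.0608  0.088 ]
axis1 0.58 [192.5 411.1] [ 0.6078 -0.036   0.088 ]
post1 0.98 [105.5 469.6] [0.625  0.0576 0.088 ]
post1 0.72 [172.9 261.3] [ 0.4866 -0.0738  0.088 ]
post1 0.64 [ 61.2 336.3] [0.5012 0.0258 0.088 ]
post1 0.62 [ 30.6 293.5] [0.4635 0.0322 0.088 ]
post1 0.57 [231.7 413.4] [ 0.6316 -0.0654  0.088 ]
23.3833
```

View pics/l.png

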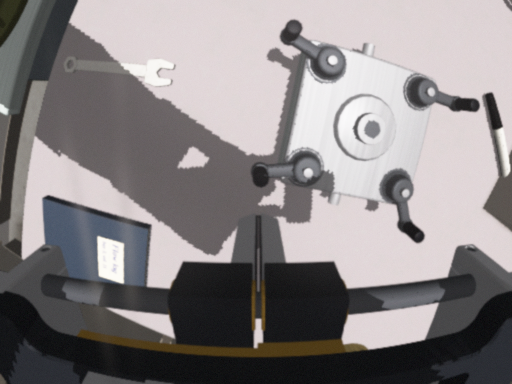

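Request:
carry_out([
  {"x":0,"y":0.03,"z":0.67,"wx":0,"wy":0,"wz":0,"jaw":0},
  {"x":0,"y":0,"z":0.67,"wx":0,"wy":0,"wz":0,"jaw":0},
  {"x":0,"y":0,"z":0.67,"wx":0,"wy":0,"wz":0,"jaw":0},
  {"x":0.14,"y":0,"z":0,"wx":0,"wy":0,"wz":0,"jaw":0},
  {"x":0.14,"y":0,"z":0,"wx":0,"wy":0,"wz":0,"jaw":0},
  {"x":0.12,"y":0,"z":0,"wx":0,"wy":0,"wz":0,"jaw":0},
  {"x":0.114,"y":-0.045,"z":0,"wx":0,"wy":0,"wz":0.75,"jaw":0},
  {"x":0.114,"y":-0.045,"z":0,"wx":0,"wy":0,"wz":0.75,"jaw":0},
])

```text
time_s: 24.05
ee_pos: [0.4887, -0.0873, 0.0869]
eef_rot: [3.14, 0.001, 1.88]
force: [1.9, -3.0, -2.3]
grip_width: 0.0002
```

Run:
```python
from h import *
where(3)
```

```text
t 24.05 nut 3 face phi 3.451 (turn 0.542) r 37.80mm d 15.19mm z 0.0869 | Fpush 3.42 Frad -0.95 Fz -2.33 q6 -0.56
```

Request:
carry_out([
  {"x":0.114,"y":-0.045,"z":0,"wx":0,"wy":0,"wz":0.75,"jaw":0},
  {"x":0.114,"y":-0.045,"z":0,"wx":0,"wy":0,"wz":0.75,"jaw":0},
  {"x":0.114,"y":-0.045,"z":0,"wx":0,"wy":0,"wz":0.75,"jaw":0},
])

```text
time_s: 24.3
ee_pos: [0.4842, -0.0814, 0.0868]
eef_rot: [3.14, 0.001, 1.699]
force: [0.6, -4.5, -2.0]
grip_width: 0.0007
```

Run:
```python
from h import *
where(3)
```

```text
t 24.30 nut 3 face phi 3.270 (turn 0.723) r 38.15mm d 15.37mm z 0.0868 | Fpush 4.56 Frad -0.01 Fz -1.97 q6 -0.37
```

Request:
carry_out([
  {"x":0.076,"y":-0.03,"z":0,"wx":0,"wy":0,"wz":0.5,"jaw":0},
  {"x":0.076,"y":-0.03,"z":0,"wx":0,"wy":0,"wz":0.5,"jaw":0},
])

```text
time_s: 24.47
ee_pos: [0.4826, -0.0785, 0.0867]
eef_rot: [3.14, 0.001, 1.62]
force: [-0.2, -2.9, -2.6]
grip_width: 0.0005
```

Run:
```python
from h import *
where(3)
```

```text
t 24.47 nut 3 face phi 3.191 (turn 0.802) r 38.34mm d 15.37mm z 0.0867 | Fpush 2.85 Frad 0.35 Fz -2.64 q6 -0.28
```

Request:
carry_out([
  {"x":0.076,"y":-0.03,"z":0,"wx":0,"wy":0,"wz":0.5,"jaw":0},
  {"x":0.076,"y":-0.03,"z":0,"wx":0,"wy":0,"wz":0.5,"jaw":0},
])

```text
time_s: 24.63
ee_pos: [0.4813, -0.0756, 0.0868]
eef_rot: [3.14, 0.001, 1.54]
force: [-0.6, -4.8, -2.4]
grip_width: 0.0002
```

Run:
```python
from h import *
where(3)
```

```text
t 24.63 nut 3 face phi 3.111 (turn 0.882) r 38.37mm d 15.51mm z 0.0868 | Fpush 4.81 Frad 0.50 Fz -2.42 q6 -0.20
```

Request:
carry_out([
  {"x":0.076,"y":-0.03,"z":0,"wx":0,"wy":0,"wz":0.5,"jaw":0},
  {"x":0.076,"y":-0.03,"z":0,"wx":0,"wy":0,"wz":0.5,"jaw":0},
])

```text
time_s: 24.8
ee_pos: [0.4801, -0.0726, 0.0867]
eef_rot: [3.141, 0.001, 1.46]
force: [-1.7, -4.6, -0.2]
grip_width: 0.0002
```

Request:
carry_out([
  {"x":0.076,"y":-0.03,"z":0,"wx":0,"wy":0,"wz":0.5,"jaw":0},
  {"x":0.076,"y":-0.03,"z":0,"wx":0,"wy":0,"wz":0.5,"jaw":0},
])

```text
time_s: 24.97
ee_pos: [0.4791, -0.0694, 0.0866]
eef_rot: [3.141, 0.001, 1.38]
force: [-2.3, -3.8, -1.1]
grip_width: 0.0003
```

Request:
carry_out([
  {"x":0.076,"y":-0.03,"z":0,"wx":0,"wy":0,"wz":0.5,"jaw":0},
  {"x":0.076,"y":-0.03,"z":0,"wx":0,"wy":0,"wz":0.5,"jaw":0},
])

```text
time_s: 25.13
ee_pos: [0.4784, -0.0661, 0.0866]
eef_rot: [3.141, 0.001, 1.3]
force: [-3.3, -3.5, -1.4]
grip_width: 0.0003
```

Request:
carry_out([
  {"x":0.076,"y":-0.03,"z":0,"wx":0,"wy":0,"wz":0.5,"jaw":0},
  {"x":0.076,"y":-0.03,"z":0,"wx":0,"wy":0,"wz":0.5,"jaw":0},
])

```text
time_s: 25.3
ee_pos: [0.478, -0.0632, 0.0865]
eef_rot: [3.141, 0.002, 1.22]
force: [-5.4, -8.8, -0.3]
grip_width: 0.0004
```

Run:
```python
from h import *
where(3)
```

```text
t 25.30 nut 3 face phi 2.791 (turn 1.202) r 38.88mm d 16.28mm z 0.0865 | Fpush 10.09 Frad 2.07 Fz -0.28 q6 0.14
```

Request:
carry_out([
  {"x":0.08,"y":-0.03,"z":0,"wx":0,"wy":0,"wz":0.5,"jaw":0},
])

```text
time_s: 25.38
ee_pos: [0.4779, -0.0617, 0.0865]
eef_rot: [3.142, 0.002, 1.18]
force: [-7.4, -9.6, 0.0]
grip_width: 0.0003
```

Run:
```python
from h import *
where(3)
```

```text
t 25.38 nut 3 face phi 2.751 (turn 1.242) r 38.90mm d 16.46mm z 0.0865 | Fpush 11.71 Frad 3.20 Fz 0.03 q6 0.19
```

Run:
```python
from h import *
o=ctrl.get_obs(); s=np.r_[o['ee_pos'],o['eef_rot'][2]]
x=s[0]-.008*np.cos(s[3]); y=s[1]-.008*np.sin(s[3])
t=pose(2,3.003,.021,.0385); print(t)
plan(t[0],t[1],.127,t[2],6,start=[x,y,.127,s[3]])
```

```text
(np.float64(0.45766802366077747), np.float64(0.01062011247788007), 1.4322036732051036)
rows 6 x 0.60 y -0.33 z -0.00 wz -0.52 path [(np.float64(0.473), np.float64(-0.056)), (np.float64(0.471), np.float64(-0.042)), (np.float64(0.469), np.float64(-0.029)), (np.float64(0.465), np.float64(-0.015)), (np.float64(0.462), np.float64(-0.002)), (np.float64(0.457), np.float64(0.011))] (np.float64(0.457), np.float64(0.011))
```

Request:
carry_out([
  {"x":-0.4,"y":0,"z":0,"wx":0,"wy":0,"wz":0,"jaw":0},
  {"x":0,"y":0,"z":-1,"wx":0,"wy":0,"wz":0,"jaw":0},
  {"x":0,"y":0,"z":-1,"wx":0,"wy":0,"wz":0,"jaw":0},
  {"x":0.6,"y":-0.33,"z":0,"wx":0,"wy":0,"wz":-0.52,"jaw":0},
  {"x":0.6,"y":-0.33,"z":0,"wx":0,"wy":0,"wz":-0.52,"jaw":0},
  {"x":0.6,"y":-0.33,"z":0,"wx":0,"wy":0,"wz":-0.52,"jaw":0},
  {"x":0.6,"y":-0.33,"z":0,"wx":0,"wy":0,"wz":-0.52,"jaw":0},
  {"x":0.6,"y":-0.33,"z":0,"wx":0,"wy":0,"wz":-0.52,"jaw":0},
  {"x":0.6,"y":-0.33,"z":0,"wx":0,"wy":0,"wz":-0.52,"jaw":0},
  {"x":0,"y":0,"z":0,"wx":0,"wy":0,"wz":0,"jaw":0},
  {"x":0,"y":0,"z":0,"wx":0,"wy":0,"wz":0,"jaw":0},
])

```text
time_s: 26.3
ee_pos: [0.4579, 0.0117, 0.1266]
eef_rot: [3.14, -0.0, 1.432]
force: [-0.6, 0.0, -0.8]
grip_width: -0.0001
```

```bash
python3 - <<'E'
from h import *
where(2)
E
python3 look.py pics/m.png
```

```text
t 26.30 nut 2 face phi 3.003 (turn 0.421) r 38.47mm d 19.89mm z 0.1266 | Fpush 0.04 Frad 0.61 Fz -0.85 q6 0.08
[0.45785807 0.01170981 0.1265916 ] [ 3.14017065e+00 -2.19450200e-04  1.43233994e+00] [-0.61036577  0.04340382 -0.84955663] [-5.44859042e-02  1.82444021e-01  1.86362204e+00  1.11884852e-04
  1.09409119e+00  8.39193674e-02] -9.244914166021436e-05
cover_top 0.62 [197.5 364.6] [ 0.5518 -0.0021  0.066 ]
axis1 0.82 [180.9 307.4] [0.4987 0.0266 0.088 ]
axis1 0.79 [271.3 337.1] [ 0.5187 -0.0587  0.088 ]
axis1 0.63 [140.3 404.6] [0.5815 0.0489 0.088 ]
axis1 0.61 [230.3 424. ] [ 0.6029 -0.0341  0.088 ]
post1 0.92 [179.1 259.4] [0.4628 0.033  0.088 ]
post1 0.86 [124.6 443.9] [0.6215 0.0587 0.088 ]
post1 0.83 [256.6 446.3] [ 0.6334 -0.0693  0.088 ]
post1 0.78 [267.9 298.4] [ 0.485  -0.0489  0.088 ]
26.5
```

View pics/m.png

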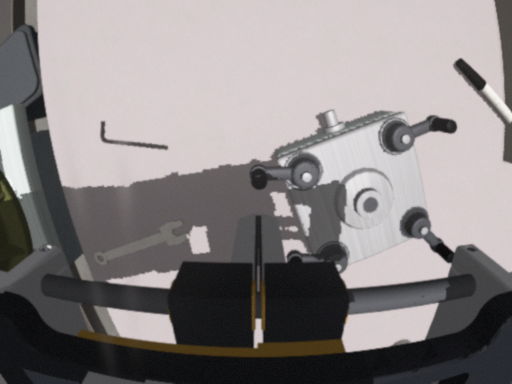

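Request:
carry_out([
  {"x":0,"y":0,"z":0.66,"wx":0,"wy":0,"wz":0,"jaw":0},
  {"x":0,"y":0,"z":0.66,"wx":0,"wy":0,"wz":0,"jaw":0},
  {"x":0,"y":0,"z":0.67,"wx":0,"wy":0,"wz":0,"jaw":0},
  {"x":0.12,"y":0,"z":0,"wx":0,"wy":0,"wz":0,"jaw":0},
  {"x":0.12,"y":0,"z":0,"wx":0,"wy":0,"wz":0,"jaw":0},
  {"x":0.1,"y":0,"z":0,"wx":0,"wy":0,"wz":0,"jaw":0},
  {"x":0.114,"y":-0.042,"z":0,"wx":0,"wy":0,"wz":0.75,"jaw":0},
  {"x":0.114,"y":-0.042,"z":0,"wx":0,"wy":0,"wz":0.75,"jaw":0},
])

```text
time_s: 27.17
ee_pos: [0.4581, 0.023, 0.0869]
eef_rot: [3.14, 0.0, 1.309]
force: [-0.6, -2.9, -1.7]
grip_width: 0.0006
```

Run:
```python
from h import *
where(2)
```

```text
t 27.17 nut 2 face phi 2.880 (turn 0.544) r 38.43mm d 13.56mm z 0.0869 | Fpush 2.97 Frad -0.22 Fz -1.74 q6 0.23
```

Request:
carry_out([
  {"x":0.114,"y":-0.042,"z":0,"wx":0,"wy":0,"wz":0.75,"jaw":0},
  {"x":0.114,"y":-0.042,"z":0,"wx":0,"wy":0,"wz":0.75,"jaw":0},
  {"x":0.114,"y":-0.042,"z":0,"wx":0,"wy":0,"wz":0.75,"jaw":0},
])

```text
time_s: 27.42
ee_pos: [0.4576, 0.0302, 0.0868]
eef_rot: [3.141, 0.0, 1.129]
force: [-0.9, -3.1, -2.3]
grip_width: 0.0004
```

Run:
```python
from h import *
where(2)
```

```text
t 27.42 nut 2 face phi 2.699 (turn 0.725) r 38.89mm d 13.84mm z 0.0868 | Fpush 3.19 Frad -0.48 Fz -2.30 q6 0.43
```

Request:
carry_out([
  {"x":0.076,"y":-0.028,"z":0,"wx":0,"wy":0,"wz":0.5,"jaw":0},
  {"x":0.076,"y":-0.028,"z":0,"wx":0,"wy":0,"wz":0.5,"jaw":0},
])

```text
time_s: 27.58
ee_pos: [0.4579, 0.0335, 0.0868]
eef_rot: [3.141, 0.0, 1.049]
force: [-2.0, -2.4, -1.5]
grip_width: 0.0006
```

Run:
```python
from h import *
where(2)
```

```text
t 27.58 nut 2 face phi 2.620 (turn 0.804) r 39.06mm d 13.92mm z 0.0868 | Fpush 3.04 Frad 0.56 Fz -1.54 q6 0.52
```

Request:
carry_out([
  {"x":0.076,"y":-0.028,"z":0,"wx":0,"wy":0,"wz":0.5,"jaw":0},
  {"x":0.076,"y":-0.028,"z":0,"wx":0,"wy":0,"wz":0.5,"jaw":0},
])

```text
time_s: 27.75
ee_pos: [0.4584, 0.0366, 0.0867]
eef_rot: [3.141, 0.0, 0.97]
force: [-2.4, -4.0, -1.1]
grip_width: 0.0004
```

Run:
```python
from h import *
where(2)
```

```text
t 27.75 nut 2 face phi 2.540 (turn 0.884) r 39.22mm d 14.16mm z 0.0867 | Fpush 4.69 Frad -0.27 Fz -1.10 q6 0.60
```

Request:
carry_out([
  {"x":0.076,"y":-0.028,"z":0,"wx":0,"wy":0,"wz":0.5,"jaw":0},
  {"x":0.076,"y":-0.028,"z":0,"wx":0,"wy":0,"wz":0.5,"jaw":0},
])

```text
time_s: 27.92
ee_pos: [0.4591, 0.0397, 0.0867]
eef_rot: [3.141, 0.001, 0.89]
force: [-2.7, -3.0, -0.9]
grip_width: 0.0005
```

Request:
carry_out([
  {"x":0.076,"y":-0.028,"z":0,"wx":0,"wy":0,"wz":0.5,"jaw":0},
  {"x":0.076,"y":-0.028,"z":0,"wx":0,"wy":0,"wz":0.5,"jaw":0},
])

```text
time_s: 28.08
ee_pos: [0.4601, 0.0428, 0.0866]
eef_rot: [3.142, 0.001, 0.81]
force: [-4.0, -2.2, -1.3]
grip_width: 0.0006
```

Request:
carry_out([
  {"x":0.076,"y":-0.028,"z":0,"wx":0,"wy":0,"wz":0.5,"jaw":0},
  {"x":0.076,"y":-0.028,"z":0,"wx":0,"wy":0,"wz":0.5,"jaw":0},
])

```text
time_s: 28.25
ee_pos: [0.4613, 0.0458, 0.0866]
eef_rot: [-3.141, 0.001, 0.73]
force: [-3.8, -1.9, -1.0]
grip_width: 0.0003
```

Request:
carry_out([
  {"x":0.076,"y":-0.028,"z":0,"wx":0,"wy":0,"wz":0.5,"jaw":0},
  {"x":0.076,"y":-0.028,"z":0,"wx":0,"wy":0,"wz":0.5,"jaw":0},
])

```text
time_s: 28.42
ee_pos: [0.4628, 0.0487, 0.0865]
eef_rot: [-3.141, 0.001, 0.65]
force: [-4.8, -0.5, -0.5]
grip_width: 0.0005
```

Request:
carry_out([
  {"x":0.076,"y":-0.028,"z":0,"wx":0,"wy":0,"wz":0.5,"jaw":0},
  {"x":0.076,"y":-0.028,"z":0,"wx":0,"wy":0,"wz":0.5,"jaw":0},
])

```text
time_s: 28.58
ee_pos: [0.4645, 0.0515, 0.0865]
eef_rot: [-3.141, 0.001, 0.57]
force: [-3.9, -1.2, -1.0]
grip_width: 0.0007
```

Run:
```python
from h import *
where(2)
```

```text
t 28.58 nut 2 face phi 2.140 (turn 1.284) r 39.81mm d 15.10mm z 0.0865 | Fpush 3.93 Frad 1.11 Fz -1.01 q6 1.03
```

Request:
carry_out([
  {"x":0.076,"y":-0.028,"z":0,"wx":0,"wy":0,"wz":0.5,"jaw":0},
  {"x":0.076,"y":-0.028,"z":0,"wx":0,"wy":0,"wz":0.5,"jaw":0},
])

```text
time_s: 28.75
ee_pos: [0.4665, 0.0541, 0.0865]
eef_rot: [-3.141, 0.001, 0.49]
force: [-5.4, -0.2, -1.3]
grip_width: 0.0002
```

Request:
carry_out([
  {"x":0.076,"y":-0.028,"z":0,"wx":0,"wy":0,"wz":0.5,"jaw":0},
  {"x":0.076,"y":-0.028,"z":0,"wx":0,"wy":0,"wz":0.5,"jaw":0},
])

```text
time_s: 28.92
ee_pos: [0.468, 0.0563, 0.0862]
eef_rot: [-3.141, 0.003, 0.41]
force: [-10.2, -2.6, 1.6]
grip_width: 0.0004
```

Run:
```python
from h import *
where(2)
```

```text
t 28.92 nut 2 face phi 1.981 (turn 1.443) r 39.95mm d 16.14mm z 0.0862 | Fpush 10.44 Frad 1.69 Fz 1.55 q6 1.20
```

Request:
carry_out([
  {"x":0.07,"y":-0.03,"z":0,"wx":0,"wy":0,"wz":0.4,"jaw":0},
])

```text
time_s: 29.0
ee_pos: [0.4688, 0.0573, 0.0862]
eef_rot: [-3.141, 0.004, 0.378]
force: [-11.3, -3.5, 1.5]
grip_width: 0.0005
```

Run:
```python
from h import *
where(2)
o=ctrl.get_obs(); s=np.r_[o['ee_pos'],o['eef_rot'][2]]
x=s[0]-.008*np.cos(s[3]); y=s[1]-.008*np.sin(s[3])
t=pose(4,-.795,.023); print(t)
plan(t[0],t[1],.127,t[2],12,start=[x,y,.127,s[3]])
```

```text
t 29.00 nut 2 face phi 1.948 (turn 1.476) r 40.05mm d 16.23mm z 0.0862 | Fpush 11.77 Frad 0.86 Fz 1.47 q6 1.24
(np.float64(0.6505296840230653), np.float64(-0.05102026736858748), 0.7757963267948965)
rows 12 x 0.44 y 0.80 z -0.00 wz -0.41 path [(np.float64(0.475), np.float64(0.043)), (np.float64(0.505), np.float64(0.021)), (np.float64(0.535), np.float64(0.001)), (np.float64(0.567), np.float64(-0.017)), (np.float64(0.6), np.float64(-0.032)), (np.float64(0.634), np.float64(-0.046))] (np.float64(0.651), np.float64(-0.052))
```

Nut 2 is snug (11.8 N). On to nut 4.

Request:
carry_out([
  {"x":-0.4,"y":0,"z":0,"wx":0,"wy":0,"wz":0,"jaw":0},
  {"x":0,"y":0,"z":-1,"wx":0,"wy":0,"wz":0,"jaw":0},
  {"x":0,"y":0,"z":-1,"wx":0,"wy":0,"wz":0,"jaw":0},
  {"x":0.44,"y":0.8,"z":0,"wx":0,"wy":0,"wz":-0.41,"jaw":0},
  {"x":0.44,"y":0.8,"z":0,"wx":0,"wy":0,"wz":-0.41,"jaw":0},
  {"x":0.44,"y":0.8,"z":0,"wx":0,"wy":0,"wz":-0.41,"jaw":0},
  {"x":0.44,"y":0.8,"z":0,"wx":0,"wy":0,"wz":-0.41,"jaw":0},
  {"x":0.44,"y":0.8,"z":0,"wx":0,"wy":0,"wz":-0.41,"jaw":0},
  {"x":0.44,"y":0.8,"z":0,"wx":0,"wy":0,"wz":-0.41,"jaw":0},
  {"x":0.44,"y":0.8,"z":0,"wx":0,"wy":0,"wz":-0.41,"jaw":0},
  {"x":0.44,"y":0.8,"z":0,"wx":0,"wy":0,"wz":-0.41,"jaw":0},
  {"x":0.44,"y":0.8,"z":0,"wx":0,"wy":0,"wz":-0.41,"jaw":0},
])

```text
time_s: 30.0
ee_pos: [0.6027, -0.0328, 0.1271]
eef_rot: [3.141, -0.001, 0.677]
force: [-1.3, 0.4, -0.5]
grip_width: 0.0006
```

Request:
carry_out([
  {"x":0.44,"y":0.8,"z":0,"wx":0,"wy":0,"wz":-0.41,"jaw":0},
  {"x":0.44,"y":0.8,"z":0,"wx":0,"wy":0,"wz":-0.41,"jaw":0},
  {"x":0.44,"y":0.8,"z":0,"wx":0,"wy":0,"wz":-0.41,"jaw":0},
  {"x":0,"y":0,"z":0,"wx":0,"wy":0,"wz":0,"jaw":0},
  {"x":0,"y":0,"z":0,"wx":0,"wy":0,"wz":0,"jaw":0},
])

```text
time_s: 30.42
ee_pos: [0.6531, -0.0516, 0.1263]
eef_rot: [3.141, -0.0, 0.773]
force: [1.2, -1.3, 0.0]
grip_width: 0.0004
```

```bash
python3 - <<'E'
from h import *
where(4)
E
python3 look.py pics/n.png
```

```text
t 30.42 nut 4 face phi -0.798 (turn 0.437) r 40.21mm d 24.55mm z 0.1263 | Fpush -0.00 Frad 1.79 Fz 0.01 q6 0.66
[ 0.65314874 -0.0516469   0.12630396] [ 3.14123977e+00 -3.50563488e-04  7.72864026e-01] [ 1.24685549 -1.27938831  0.01310091] [-1.34824924e-01  6.00783260e-01  1.27691265e+00  6.19535157e-05
  1.26340284e+00  6.63088708e-01] 0.0004421288689579133
cover_top 0.87 [237.1 149.5] [ 0.5559 -0.0072  0.066 ]
axis1 0.89 [178.9 108.9] [0.5852 0.0513 0.088 ]
axis1 0.76 [233.4 206. ] [ 0.6083 -0.0381  0.088 ]
post1 0.83 [140.3 133.3] [0.6252 0.0543 0.088 ]
post1 0.81 [317.1 138.4] [ 0.4841 -0.0501  0.088 ]
post1 0.56 [243.4  53.9] [0.4843 0.062  0.088 ]
post1 0.36 [179.  110.8] [0.5864 0.0499 0.088 ]
30.6167
```

View pics/n.png

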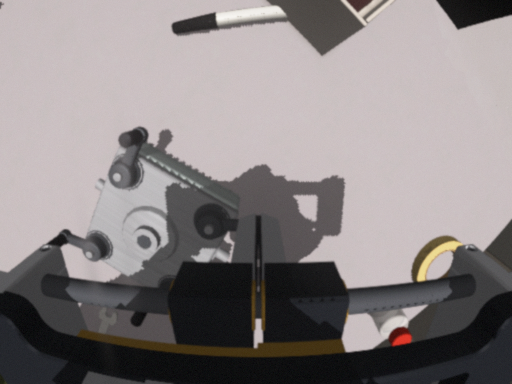

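Request:
carry_out([
  {"x":0,"y":-0.09,"z":0.66,"wx":0,"wy":0,"wz":0,"jaw":0},
  {"x":0,"y":0,"z":0.66,"wx":0,"wy":0,"wz":0,"jaw":0},
  {"x":0,"y":0,"z":0.65,"wx":0,"wy":0,"wz":0,"jaw":0},
  {"x":-0.15,"y":0,"z":0,"wx":0,"wy":0,"wz":0,"jaw":0},
  {"x":-0.15,"y":0,"z":0,"wx":0,"wy":0,"wz":0,"jaw":0},
  {"x":-0.15,"y":0,"z":0,"wx":0,"wy":0,"wz":0,"jaw":0},
  {"x":-0.114,"y":0.045,"z":0,"wx":0,"wy":0,"wz":0.75,"jaw":0},
  {"x":-0.114,"y":0.045,"z":0,"wx":0,"wy":0,"wz":0.75,"jaw":0},
])

```text
time_s: 31.28
ee_pos: [0.6434, -0.0609, 0.0874]
eef_rot: [3.141, -0.001, 0.651]
force: [1.8, 2.5, -3.4]
grip_width: 0.0003
```

Run:
```python
from h import *
where(4)
```

```text
t 31.28 nut 4 face phi -0.920 (turn 0.560) r 38.33mm d 15.92mm z 0.0874 | Fpush 2.97 Frad -0.87 Fz -3.44 q6 0.77
```

Request:
carry_out([
  {"x":-0.114,"y":0.045,"z":0,"wx":0,"wy":0,"wz":0.75,"jaw":0},
  {"x":-0.114,"y":0.045,"z":0,"wx":0,"wy":0,"wz":0.75,"jaw":0},
  {"x":-0.114,"y":0.045,"z":0,"wx":0,"wy":0,"wz":0.75,"jaw":0},
])

```text
time_s: 31.53
ee_pos: [0.6393, -0.0669, 0.0874]
eef_rot: [3.141, -0.002, 0.47]
force: [1.8, 3.3, -1.5]
grip_width: 0.0003
```

Run:
```python
from h import *
where(4)
```

```text
t 31.53 nut 4 face phi -1.101 (turn 0.740) r 38.35mm d 16.18mm z 0.0874 | Fpush 3.14 Frad -2.11 Fz -1.53 q6 0.94
```

Request:
carry_out([
  {"x":-0.076,"y":0.025,"z":0,"wx":0,"wy":0,"wz":0.5,"jaw":0},
  {"x":-0.076,"y":0.025,"z":0,"wx":0,"wy":0,"wz":0.5,"jaw":0},
])

```text
time_s: 31.7
ee_pos: [0.6371, -0.0692, 0.0875]
eef_rot: [3.141, -0.002, 0.391]
force: [1.8, 0.9, -1.4]
grip_width: 0.0005
```

Run:
```python
from h import *
where(4)
```

```text
t 31.70 nut 4 face phi -1.180 (turn 0.819) r 38.31mm d 16.19mm z 0.0875 | Fpush 2.02 Frad -0.12 Fz -1.36 q6 1.01
```

Request:
carry_out([
  {"x":-0.076,"y":0.025,"z":0,"wx":0,"wy":0,"wz":0.5,"jaw":0},
  {"x":-0.076,"y":0.025,"z":0,"wx":0,"wy":0,"wz":0.5,"jaw":0},
])

```text
time_s: 31.87
ee_pos: [0.6347, -0.0713, 0.0875]
eef_rot: [3.141, -0.002, 0.311]
force: [1.5, 0.9, -1.6]
grip_width: 0.0009
```

Run:
```python
from h import *
where(4)
```

```text
t 31.87 nut 4 face phi -1.260 (turn 0.899) r 38.15mm d 16.26mm z 0.0875 | Fpush 1.71 Frad -0.45 Fz -1.60 q6 1.09
```

Request:
carry_out([
  {"x":-0.076,"y":0.03,"z":0,"wx":0,"wy":0,"wz":0.5,"jaw":0},
  {"x":-0.076,"y":0.03,"z":0,"wx":0,"wy":0,"wz":0.5,"jaw":0},
])

```text
time_s: 32.03
ee_pos: [0.6322, -0.0733, 0.0875]
eef_rot: [3.141, -0.002, 0.231]
force: [4.5, 2.2, -2.3]
grip_width: 0.0003
```

Run:
```python
from h import *
where(4)
```

```text
t 32.03 nut 4 face phi -1.340 (turn 0.979) r 38.10mm d 16.45mm z 0.0875 | Fpush 4.89 Frad -1.06 Fz -2.30 q6 1.17
```

Request:
carry_out([
  {"x":-0.076,"y":0.03,"z":0,"wx":0,"wy":0,"wz":0.5,"jaw":0},
  {"x":-0.076,"y":0.03,"z":0,"wx":0,"wy":0,"wz":0.5,"jaw":0},
])

```text
time_s: 32.2
ee_pos: [0.6296, -0.0752, 0.0876]
eef_rot: [3.141, -0.002, 0.151]
force: [3.3, 1.6, -2.9]
grip_width: 0.0003
```

Request:
carry_out([
  {"x":-0.076,"y":0.03,"z":0,"wx":0,"wy":0,"wz":0.5,"jaw":0},
  {"x":-0.076,"y":0.03,"z":0,"wx":0,"wy":0,"wz":0.5,"jaw":0},
])

```text
time_s: 32.37
ee_pos: [0.6267, -0.0768, 0.0875]
eef_rot: [3.141, -0.002, 0.071]
force: [3.6, 0.2, -1.9]
grip_width: 0.0005
```

Request:
carry_out([
  {"x":-0.076,"y":0.03,"z":0,"wx":0,"wy":0,"wz":0.5,"jaw":0},
  {"x":-0.076,"y":0.03,"z":0,"wx":0,"wy":0,"wz":0.5,"jaw":0},
])

```text
time_s: 32.53
ee_pos: [0.624, -0.0782, 0.0876]
eef_rot: [-3.142, -0.003, -0.009]
force: [7.4, 3.0, -3.5]
grip_width: 0.0005
```

Run:
```python
from h import *
where(4)
```

```text
t 32.53 nut 4 face phi -1.580 (turn 1.219) r 38.00mm d 16.86mm z 0.0876 | Fpush 7.41 Frad -3.05 Fz -3.49 q6 1.40
```

Request:
carry_out([
  {"x":-0.076,"y":0.02,"z":0,"wx":0,"wy":0,"wz":0.5,"jaw":0},
])

```text
time_s: 32.62
ee_pos: [0.6228, -0.0785, 0.0878]
eef_rot: [-3.141, -0.004, -0.049]
force: [9.2, 0.2, -3.9]
grip_width: 0.0006
```

Run:
```python
from h import *
where(4)
```

```text
t 32.62 nut 4 face phi -1.620 (turn 1.259) r 37.75mm d 17.22mm z 0.0878 | Fpush 9.22 Frad -0.66 Fz -3.92 q6 1.44
```

Request:
carry_out([
  {"x":-0.076,"y":0.025,"z":0,"wx":0,"wy":0,"wz":0.5,"jaw":0},
])

```text
time_s: 32.7
ee_pos: [0.6215, -0.0791, 0.0879]
eef_rot: [-3.141, -0.005, -0.089]
force: [10.2, 1.0, -4.1]
grip_width: 0.0006
```

Run:
```python
from h import *
where(4)
```

```text
t 32.70 nut 4 face phi -1.660 (turn 1.299) r 37.66mm d 17.45mm z 0.0879 | Fpush 10.11 Frad -1.86 Fz -4.10 q6 1.47
```

Request:
carry_out([
  {"x":-0.055,"y":0.015,"z":0,"wx":0,"wy":0,"wz":0.35,"jaw":0},
])

```text
time_s: 32.78
ee_pos: [0.6205, -0.0794, 0.088]
eef_rot: [-3.141, -0.005, -0.117]
force: [12.3, 0.3, -4.3]
grip_width: 0.0007
```

Run:
```python
from h import *
where(4)
```

```text
t 32.78 nut 4 face phi -1.688 (turn 1.328) r 37.56mm d 17.56mm z 0.0880 | Fpush 12.17 Frad -1.69 Fz -4.33 q6 1.50
```

Request:
carry_out([
  {"x":0.4,"y":0,"z":0,"wx":0,"wy":0,"wz":0,"jaw":0},
  {"x":0,"y":0,"z":-1,"wx":0,"wy":0,"wz":0,"jaw":0},
  {"x":0,"y":0,"z":-1,"wx":0,"wy":0,"wz":0,"jaw":0},
  {"x":-0.7,"y":0,"z":-1,"wx":0,"wy":0,"wz":0,"jaw":0},
  {"x":-0.7,"y":0,"z":-1,"wx":0,"wy":0,"wz":0,"jaw":0},
  {"x":-0.7,"y":0,"z":-1,"wx":0,"wy":0,"wz":0,"jaw":0},
  {"x":-0.7,"y":0,"z":0,"wx":0,"wy":0,"wz":0,"jaw":0},
  {"x":-0.7,"y":0,"z":0,"wx":0,"wy":0,"wz":0,"jaw":0},
  {"x":-0.7,"y":0,"z":0,"wx":0,"wy":0,"wz":0,"jaw":0},
  {"x":-0.7,"y":0,"z":0,"wx":0,"wy":0,"wz":0,"jaw":0},
  {"x":0,"y":0,"z":0,"wx":0,"wy":0,"wz":0,"jaw":0},
  {"x":0,"y":0,"z":0,"wx":0,"wy":0,"wz":0,"jaw":0},
])

```text
time_s: 33.78
ee_pos: [0.5298, -0.0689, 0.1877]
eef_rot: [3.141, -0.002, -0.115]
force: [-0.3, -0.5, 0.4]
grip_width: 0.0008
```

```bash
python3 look.py pics/o.png
python3 - <<'E'
from h import *
p=ctrl.camera_params('side'); im=ctrl.camera('side'); cv2.imwrite('pics/p.png',cv2.resize(im[110:330,110:390],None,fx=2.7,fy=2.7,interpolation=cv2.INTER_CUBIC))
for l in ('beaker','oil','vial'):
    for m in ctrl.mark_of('side',l)[:1]: print(l,m,hit(p,m['position'],0))
E
```

```text
[ 0.5297742  -0.06894081  0.18770457] [ 3.14145951e+00 -1.80710790e-03 -1.15122756e-01] [-0.3049078  -0.46131938  0.4051888 ] [-1.97975898e-01  2.78944368e-01  1.59027713e+00  1.76539329e-05
  1.27055923e+00  1.48793810e+00] 0.0007635817696831661
cover_top 0.56 [164.  195.5] [ 0.5551 -0.007   0.066 ]
axis1 0.97 [197.6 245.9] [ 0.5197 -0.0565  0.088 ]
axis1 0.93 [106.3 215.8] [ 0.611  -0.0397  0.088 ]
axis1 0.7 [144.2 132.5] [0.5876 0.0495 0.088 ]
axis1 0.6 [225.9 169.3] [0.4977 0.0276 0.088 ]
post1 0.96 [240.4 148.1] [0.4827 0.0563 0.088 ]
post1 0.65 [106.7 258.3] [ 0.6056 -0.0787  0.088 ]
post1 0.63 [110.7 121.2] [0.6228 0.056  0.088 ]
33.9833
beaker {'position': [251.9, 148.6], 'conf': 0.8} [0.71473692 0.30209198 0.        ]
oil {'position': [173.5, 287.8], 'conf': 0.64} [ 0.63765332 -0.3070079   0.        ]
vial {'position': [296.6, 241.1], 'conf': 0.83} [0.42286897 0.33152597 0.        ]
```

View pics/o.png

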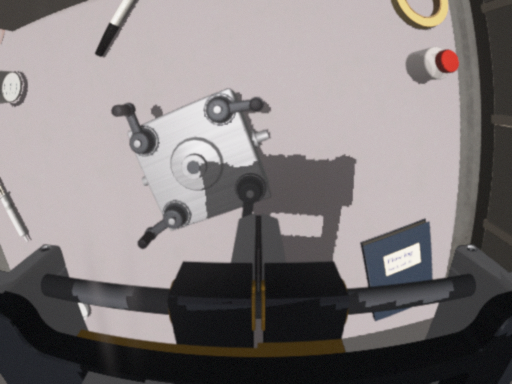

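View pics/p.png

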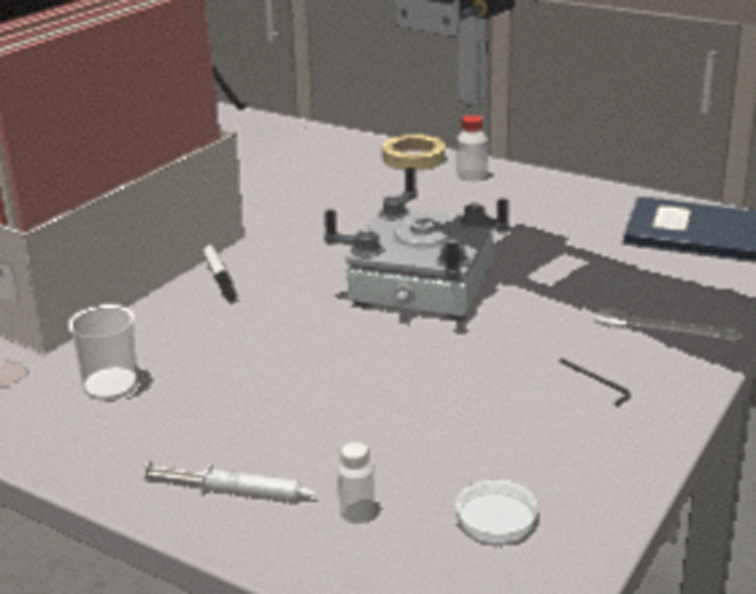

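```bash
python3 -c "
from station import ctrl
print(ctrl.hand_in())"
```

```text
the job is handed in; nothing more can be done
None
```

I tightened all four nuts in the order 1‑3‑2‑4 with the closed fingertips and handed the job in at about 34 s of the 72 s allowed.

- **Round one:** each nut turned about 0.43 to 0.45 rad.
- **Round two:** each nut was pushed on until the force jumped from about 4 N to 7 N or more, which I took as bottoming. I then stepped it up to these last readings at the post:

| Nut | Push at post (N) |
|---|---|
| 1 | 11.3 |
| 3 | 11.7 |
| 2 | 11.8 |
| 4 | 12.2 |

- **Precision:** readings carry roughly 0.7 to 1 N of noise, plus 1 to 3 N of sideways friction. By my estimate each nut sits at about 0.5 mm of squeeze, within the 0.3 to 0.75 mm snug range. The squeeze was worked out from force and turn, not measured directly.
- **Peak force:** no push reading at a call's end passed 12.2 N (about 13 N in total).
- **Final views:** the wrist and side pictures showed the cover looking level and the arm clear of everything. I did not measure the cover's tilt; keeping it level rests on the turn order.
- **Bystanders:** the beaker, vial and oil bottle were upright in place. The beaker and vial were found within about 6 mm of their first positions. The oil bottle's mark came out 19 mm from its first fix, about 2 pixels at that distance. I put that down to detection noise, as the arm never came near it.

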